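Change the lug on the clamping mandrel

ROBOT

A 7-joint arm with a two-finger parallel gripper is mounted at the origin on a cart in front of the work surface, level with it; the furniture and walls round the work are solid. World frame = base frame: x ahead of the robot, y to its left, z up, the work surface at z = 0. Lengths are in m, angles in rad, forces in N, time in s.
With the tool pointing down it reaches from about 0.4 to 0.875 m from the base axis. Payload 19.3 kg.
Tool frame: the origin (TCP) lies midway between the tips of the shut fingers; the grasp point (between the pads) lies robot.grip_depth behind it (robot.grip_depth is the distance from the TCP to the grasp point, in m); z points along the fingers, y is the direction in which the jaws open and shut (so a half turn about z gives the same grasp; the last joint's range is limited). The gripper opens to 85 mm and grips with 20 to 120 N. Pads are 22 mm wide; open, the fingers measure 114 mm over their backs; the gripper's body (76 mm by 85 mm) begins 54 mm behind the grasp point. The pads swing forward as they close: fully open they stand 13 mm farther back than shut.
Start: joints at [1.234, 0.521, -0.036, 1.599, 0.021, 1.021, -0.113], TCP at [0.165, -0.603, 0.231] pointing down, gripper open.
Joint ranges: [-2.91, 2.91], [-0.3, 2.13], [-1.5, 1.42], [0.17, 2.43], [-1.26, 4.41], [0.16, 1.93], [-2.52, 2.52]. Speed limits (rad/s): [1.89, 1.89, 2.39, 2.39, 3.01, 3.01, 3.01].

INTERFACE

Orientations are given as a unit quaternion [w, x, y, z].
In Python, from bench import robot gives the robot as it stands.
- The arm moves only by the tool step_arm, never from a script. Its argument "series" is a list of rows, each a list of 7 numbers: the shift along the world's x, y, z in cm, then the turn, a rotation vector about the world's x, y, z in degrees, then the opening in per cent of the stroke, from 0 (shut) to 100 (fully open). In form: [[tx, ty, tz, ax, ay, az, hand], ...]. A call has 1 to 20 rows; each row shifts and turns the commanded pose from where the row before left it; what a row does not reach is not made up. A row lasts 1/10 s, in which the tool goes at most 50 mm and 8.59 degrees, less where a joint would pass 70% of its speed; a pose out of reach is approached as far as the arm can. A call with a gripper value outside its range is refused whole. The fingers move at their own pace and stop on an object; "squeeze" is the grip in N (left out, the last holds). Time passes only in rows, so rows that do not move let the fingers close. It gives the time, the measured TCP pose, the force and the opening at its end, in the units of the state.
- robot.state(): the state, without advancing time (a new reading comes with each control period).
- robot.capture(name): name is "scene" or "top" or "wrist"; returns a dict with "color" (420x560x3 uint8, red, green, blue), "fovy" (degrees; the focal length in pixels is half the picture's height over the tangent of half this angle, whatever the lens; pixels are square), "cx", "cy" (the principal point, pixels), "extrinsics" (4x4, takes a point from world to camera coordinates); the wrist camera has in their place "hand_eye" (4x4, takes a point from camera to tool coordinates, whose origin is the TCP and whose axes are the flange's). Camera axes: x right, y down, z forward; pixel columns grow to the right and rows downward; lengths in m; the calibration is good to about 2 mm. A picture is of the moment at which its call begins: read the wrist's pose just before it. There is no depth.
- robot.sign_off(): hands the job in, once; it reports no verdict.
The state is a dict: "time_s": time; "qpos": joint angles; "joint_vel": joint speeds; "effort": joint torques, N m; "tcp_pos": TCP position; "ee_rot": TCP orientation; "ft_force": force on the tool from outside, world axes, zero at the start; "wrist_torque": the same for the moment, N m; "finger_gap": finger opening in m.
Only numpy, scipy, OpenCV 4.12 (cv2) and the standard library are available. Lean on these libraries where they do the work, as an engineer would, in place of code of your own. Each camera call takes 0.05 s, during which the arm holds its last target. There are 200 camera calls.

TASK

Change over the clamping mandrel: lay every finished bright lug, the one on the mandrel and those on the bench, flat on the sloped cooling rack with a short edge down against the cleat, and put the dark blank on the mandrel between its stop pins, flat on the boss. Then set the nut on the stud, turn it backward (counter-clockwise from above) until the thread start drops, and run it on forward until it bears on the blank. Do not push the grease tin or the tape measure about.

Things in the scene. Friction and masses are not known exactly. Their poses are not given: they have to be found in the camera images.
- lug_a: finished lug: bright bare-steel flat bar 110 mm (its x) by 60 mm (its y) by 12 mm thick (its z), 0.4 to 0.65 kg, 34 mm hole through the middle. Origin: centre of the underside. Starts on the mandrel, over the stud, lying on the boss. Lugs are alike under a half turn
- lug_b: a second finished lug, the same as lug_a, flat on the bench; may be absent
- lug_c: a third finished lug, the same as lug_a, flat on the bench; may be absent
- blank: the blank: same size, hole, mass and axes as the lugs, but dark rust-brown mill scale; flat on the bench. Origin: centre of the underside
- rack: fixed cooling rack, about 190 mm deep (its x, pointing to the high side) and 340 mm wide (its y); origin on the bench under its middle. Its low side, with the cleat, faces the robot
- rack_deck: the rack's deck of smooth steel slats, sloping 25 degrees, about 34 mm (front) to 97 mm (back) above the bench. Origin: on the deck's surface at the cleat's inner face, mid width; x runs up the slope (150 mm), y along the cleat (+-167 mm between side lips), z square off the deck. Cleat and lips stand 16 mm above the deck. Slippery (friction about 0.2): a lug let go slides down to the cleat
- slot_left (a point): a place on the deck for one of up to three lugs, 95 mm along deck +y from the middle: where the centre of a lug's underside comes when its short edge is on the cleat (55 mm up the deck). The places are suggestions
- slot_mid (a point): the same, mid width
- slot_right (a point): the same, 95 mm along deck -y
- mandrel: fixed clamping mandrel; origin on the bench on the stud's axis, z up. Base plate 130 (x) by 110 (y) by 20 mm with a round boss, 52 mm in diameter, and the stud. A lug lies along the mandrel's x. Two 10 mm stop pins, up to z = 42 mm, at (45, -38) and (-45, 38) mm keep it from turning clockwise with the nut by more than about 4 degrees. A yellow line on the base marks the +x side
- seat (a point): centre of the boss's top, 32 mm above the bench: where the centre of the underside of the blank belongs; its top is then 44 mm above the bench, and the nut's underside when run fully on
- stud_tip (a point): top of the stud, 90 mm above the bench. Stud: 25 mm thick up to 46 mm, then an 18 mm core with a coarse right-hand three-start round thread, 26 mm outside, from 56 to 83 mm, and a plain tip, 11 mm thick at the top. Lead 27 mm a turn; the three upper thread starts lie at 0, 120 and 240 degrees from the mandrel's x, counter-clockwise
- nut: clamp nut: deep steel hexagon, 46 mm across flats (53 across corners), 36 mm high, 0.25 to 0.4 kg, 28 mm bore with three thread starts inside, 20 mm above its underside; stands upright on the bench. Origin: centre of the underside, z up; flats face its x and every 60 degrees from there. About 1 mm of play on the stud
- nut_mark (a point): yellow stripe on one flat of the nut, 23 mm from the axis along the nut's x, 18 mm up. Set on the stud at any turn, the nut rests with its underside 58 to 67 mm up. Turned backward it climbs, 27 mm a turn, to 67 mm; as this stripe passes 0, 120 or 240 degrees of the mandrel it drops to about 58 mm once the grip lets it. Forward (clockwise) it then winds down 27 mm a turn to the blank, about half a turn on
- grease_tin: orange grease tin, 67 mm in diameter, 60 mm high, a bystander; origin centre of its underside
- tape_measure: yellow tape measure, 34 x 92 x 65 mm, a bystander; origin centre of its underside
Things that resemble listed ones, but are neither listed nor needed, are in the scene too. Of the things shaped like the blank, the brown one is meant. Of the things that look like the nut, the smaller one is meant.

How it is judged:
On the way, in this order (a step that is already met when the one before it is completed fails the run):
1. the blank lies flat on the mandrel's boss, over the stud and between the stop pins (horizontal distance between blank and mandrel below 0.006 m and z of blank in the frame of mandrel between 0.029 and 0.0345 m and angle between the x axis of blank and the x axis of mandrel, either way round below 0.15 rad), for 0.2 s.
2. the nut, on the stud, has been turned backward up to the thread's starts (horizontal distance between nut and mandrel below 0.005 m and z of nut in the frame of mandrel between 0.064 and 0.0755 m and ((x of nut_mark in the frame of mandrel between 0.0197 and 0.0263 m and y of nut_mark in the frame of mandrel between -0.0025 and 0.0041 m) or (x of nut_mark in the frame of mandrel between -0.0155 and -0.0089 m and y of nut_mark in the frame of mandrel between 0.0162 and 0.0228 m) or (x of nut_mark in the frame of mandrel between -0.0141 and -0.0075 m and y of nut_mark in the frame of mandrel between -0.0236 and -0.017 m))), for 0.02 s.
3. the nut has dropped over the thread's starts (horizontal distance between nut and mandrel below 0.005 m and z of nut in the frame of mandrel between 0.047 and 0.0628 m and angle between nut's own z axis and vertical below 0.12 rad), for 0.2 s.
At the end, for the whole second after the job is handed in: blank on the boss (2.5 mm) over the stud, along the mandrel within 0.15 rad; nut threaded down to within 2.5 mm of it; each finished lug flat on the deck (4 mm, 0.07 rad), a short edge within 8 mm of the cleat, square within 0.15 rad; all at rest (all of step 1 and horizontal distance between nut and mandrel below 0.005 m and z of nut in the frame of mandrel between 0.042 and 0.0465 m and angle between nut's own z axis and vertical below 0.08 rad and linear speed of each of nut, lug_a, lug_b, lug_c below 0.02 m/s and x of lug_a in the frame of rack_deck between 0.045 and 0.063 m and y of lug_a in the frame of rack_deck between -0.15 and 0.15 m and z of lug_a in the frame of rack_deck between -0.003 and 0.004 m and angle between the z axis of each of lug_a, lug_b, lug_c and the z axis of rack_deck, either way round below 0.07 rad and angle between the x axis of each of lug_a, lug_b, lug_c and the x axis of rack_deck, either way round below 0.15 rad and x of lug_b in the frame of rack_deck between 0.045 and 0.063 m and y of lug_b in the frame of rack_deck between -0.15 and 0.15 m and z of lug_b in the frame of rack_deck between -0.003 and 0.004 m and x of lug_c in the frame of rack_deck between 0.045 and 0.063 m and y of lug_c in the frame of rack_deck between -0.15 and 0.15 m and z of lug_c in the frame of rack_deck between -0.003 and 0.004 m); the robot touches nothing.
It fails at once if the grease tin has been pushed more than 30 mm from where it stood (distance of grease_tin from where it was at the start of the episode above 0.03 m).
It fails at once if the tape measure has been pushed more than 30 mm from where it stood (distance of tape_measure from where it was at the start of the episode above 0.03 m).
Of lug_b, lug_c only 1 to 2 are there at a start; the rules pass over those that are not, and their reading is None.
At some moment in a run one of lug_b, lug_c, blank may be knocked a few centimetres aside while the robot is not near it.
It also fails if it takes over 210 s, if anything falls off the work surface, if the arm or the gripper's body presses on something with over 40 N, if the wrist force passes 120 N, or if a joint passes its speed limit or range.

## Working session

There is one attempt and no reset: what is moved stays moved. The work goes in short steps, Python scripts to look and compute and a tool call to move; the robot and the scene stay as the last step left them, time stands still between calls to the robot, and variables do not carry over. Pictures are saved under pics/ and viewed, about 12 in all and at most 16, crops included, and the job is handed in when it is done.

Besides the shell and the picture viewer there is one more tool, called after "Request:" by a JSON object that holds its "method" and its "body". step_arm: Moves the arm, as the interface text tells. Its arguments: {"type":"object","properties":{"series":{"type":"array","items":{"type":"array","items":{"type":"number"}}},"squeeze":{"type":"number"}},"required":["series"]}

```bash
mkdir -p pics; ls; python3 - <<'E'
from bench import robot
import cv2,json
print(robot.state(), robot.grip_depth)
for n in("scene","top"):
    c=robot.capture(n); cv2.imwrite(f"pics/{n}0.png",cv2.resize(c["color"][:,:,::-1],(800,600),interpolation=cv2.INTER_CUBIC))
    print(n,c["fovy"],c["cx"],c["cy"],c["extrinsics"])
c=robot.capture("wrist");print(c["hand_eye"],c["fovy"],c["cx"],c["cy"])
E
```

```text
pics
{'time_s': 0.0, 'qpos': array([ 1.23378075,  0.52200896, -0.0363356 ,  1.59998364,  0.02121791,
        1.02108526, -0.11281053]), 'joint_vel': array([ 0.00065365, -0.00074312,  0.00062979, -0.00077229,  0.00024227,
        0.0002161 , -0.00286087]), 'effort': array([ 1.76764638e-05, -9.27126217e+01,  1.98003799e+00, -3.69941711e+01,
        1.77724549e-02,  8.26149277e-03, -2.65100283e-05]), 'tcp_pos': array([ 0.16466879, -0.60258361,  0.23073752]), 'ee_rot': array([-5.37265987e-04,  9.91114518e-01,  1.33010184e-01, -1.16809584e-04]), 'ft_force': array([ 0.63472822,  0.31282048, -0.07611635]), 'wrist_torque': array([ 0.00347511, -0.0032492 , -0.03387886]), 'finger_gap': 0.08541617407254226} 0.0187
scene 45.546716411068964 283.7099992222746 205.25182572123947 [[-0.45131603 -0.89217792  0.01823209  0.24060553]
 [-0.39439795  0.18109896 -0.9009181   0.31035568]
 [ 0.80047742 -0.41378948 -0.433606    1.06735244]
 [ 0.          0.          0.          1.        ]]
top 45.011007326261605 276.0771898595548 211.42619219963444 [[-0.01545456 -0.99982508  0.01053381  0.00155734]
 [-0.98822239  0.01366944 -0.15241281  0.59379875]
 [ 0.15224215 -0.01276522 -0.98826078  1.20598998]
 [ 0.          0.          0.          1.        ]]
[[-9.58412711e-04 -9.49088749e-01 -3.15007347e-01  8.22014696e-02]
 [ 9.99999304e-01 -1.12627174e-03  3.50848292e-04  1.11611175e-04]
 [-6.87770039e-04 -3.15006792e-01  9.49089168e-01 -1.42450650e-01]
 [ 0.00000000e+00  0.00000000e+00  0.00000000e+00  1.00000000e+00]] 62.3549333583649 275.8923304119734 208.0370098563485
```

View pics/top0.png

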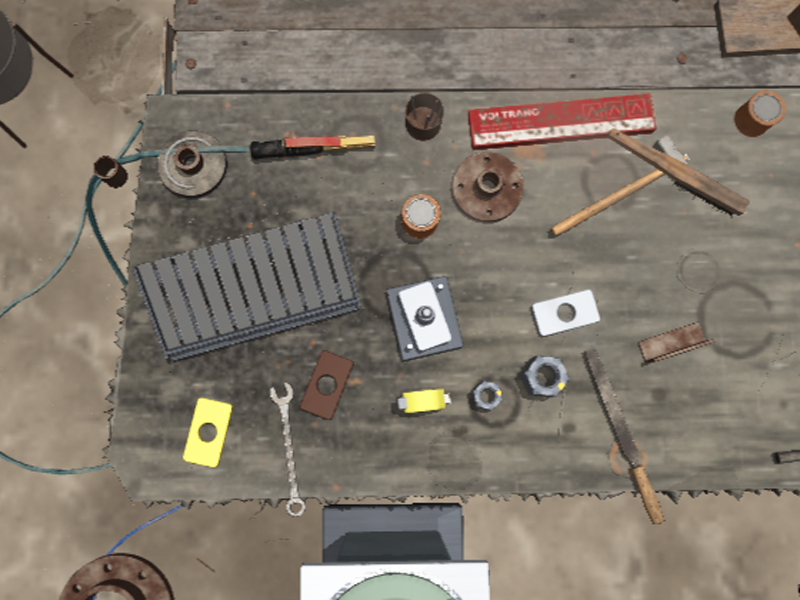

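View pics/scene0.png

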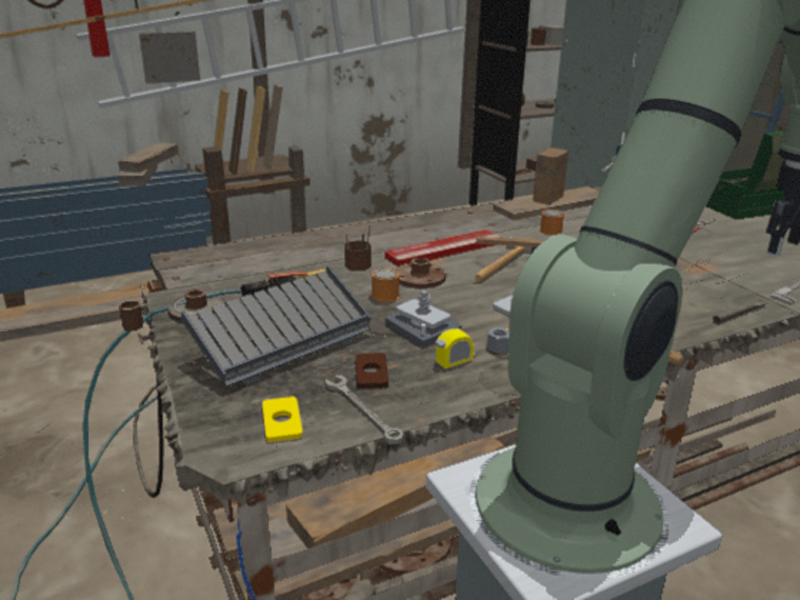

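The top view shows lug_a on the mandrel (425,314), one loose lug (566,312), the blank (327,384), the small nut (487,395), the tape (424,401), the tin (421,215) and the rack (247,285). The second lug is absent, and the yellow bar (207,432) is a decoy.

```bash
cat > h.py <<'E'
from bench import robot
import numpy as np, cv2
from scipy.spatial.transform import Rotation as R
def cam(n):
    s=robot.state(); c=robot.capture(n); f=210/np.tan(np.radians(c["fovy"]/2))
    if "extrinsics" in c: T=np.linalg.inv(c["extrinsics"])
    else:
        W=np.eye(4); q=s["ee_rot"]; W[:3,:3]=R.from_quat([q[1],q[2],q[3],q[0]]).as_matrix(); W[:3,3]=s["tcp_pos"]; T=W@c["hand_eye"]
    return c["color"],f,c["cx"],c["cy"],T
def ray(C,uv,z):
    _,f,cx,cy,T=C; uv=np.atleast_2d(np.asarray(uv,float))
    d=np.c_[(uv[:,0]-cx)/f,(uv[:,1]-cy)/f,np.ones(len(uv))]@T[:3,:3].T
    return T[:3,3]+d*((z-T[2,3])/d[:,2])[:,None]
def proj(C,P):
    _,f,cx,cy,T=C; p=(np.atleast_2d(P)-T[:3,3])@T[:3,:3]
    return np.c_[f*p[:,0]/p[:,2]+cx,f*p[:,1]/p[:,2]+cy]
def rect(C,mask,seed,z):
    m=mask.astype(np.uint8); n,l,st,ce=cv2.connectedComponentsWithStats(m)
    k=min(range(1,n),key=lambda i:np.hypot(*(ce[i]-seed))+(1e3 if st[i,4]<40 else 0))
    ct=max(cv2.findContours((l==k).astype(np.uint8),0,cv2.CHAIN_APPROX_NONE)[0],key=cv2.contourArea)[:,0]
    w=ray(C,ct,z)[:,:2]*1000; (c,s,a)=cv2.minAreaRect(w.astype(np.float32))
    if s[0]<s[1]: s=s[::-1]; a+=90
    return np.round(c,1),np.round(s,1),round((a+90)%180-90,1)  # mm, long axis angle
def save(C,name,box=None):
    im=C[0][:,:,::-1]
    if box: u,v,w,h=box; im=im[v:v+h,u:u+w]
    k=min(800/im.shape[1],600/im.shape[0]); cv2.imwrite("pics/"+name,cv2.resize(im,None,fx=k,fy=k,interpolation=cv2.INTER_CUBIC))
def pose():
    s=robot.state(); q=s["ee_rot"]; m=R.from_quat([q[1],q[2],q[3],q[0]]).as_matrix()
    return s["time_s"],np.round(s["tcp_pos"]*1000,1),np.round(m[:,1],3),np.round(m[:,2],3),np.round(s["ft_force"],1),round(s["finger_gap"]*1000,1)
E
python3 - <<'E'
from h import *
C=cam("top"); im=C[0].astype(int); hsv=cv2.cvtColor(C[0],cv2.COLOR_RGB2HSV); k=1/1.42857
white=(hsv[...,1]<40)&(hsv[...,2]>170)
brown=(im[...,0]>im[...,2]*1.6)&(im[...,0]>60)&(hsv[...,0]<12)
yel=(hsv[...,0]>22)&(hsv[...,0]<35)&(hsv[...,1]>170)&(hsv[...,2]>120)
for n,m,s,z in [("luga",white,(425,314),.044),("lugb",white,(566,312),.012),("blank",brown,(327,384),.012),("tape",yel,(424,401),.065),("nutmark",yel,(500,394),.018)]:
    print(n,rect(C,m,np.array(s)*k,z))
P=lambda u,v,z:np.round(ray(C,np.array([u,v])*k,z)[0]*1000,1)
print("nut top",P(487,394,.036),"stud",P(426,313,.09),"tin",P(421,214,.06))
print("rack BR,BL corner",P(333,213,.10),P(136,266,.10),"FL,FR",P(170,358,.045),P(358,307,.045))
print("pins",P(440,287,.042),P(408,346,.042),"base corners",[P(*a,.02) for a in [(388,291),(445,278),(465,343),(402,360)]])
save(C,"c1.png",(240,180,230,130))
E
```

```text
luga (array([570.7, -59. ]), array([109.9,  60.3]), 18.8)
lugb (array([ 577.1, -311.9]), array([110.4,  59.9]), -75.9)
blank (array([455.8, 114.2]), array([108.8,  59.2]), -22.3)
tape (array([365.1, 314.7]), array([0., 0.]), 0.0)
nutmark (array([363.6, 326.5]), array([0., 0.]), 0.0)
nut top [ 433.9 -163.2   36. ] stud [567.7 -58.8  90. ] tin [746.  -55.7  60. ]
rack BR,BL corner [738.4  94.5 100. ] [651.8 421.2 100. ] FL,FR [502.7 376.5  45. ] [586.   55.8  45. ]
pins [619.7 -86.9  42. ] [517.6 -29.4  42. ] base corners [array([617.6,   3.5,  20. ]), array([639.6, -97.9,  20. ]), array([ 523.4, -129.9,   20. ]), array([495.3, -19.1,  20. ])]
```

View pics/c1.png

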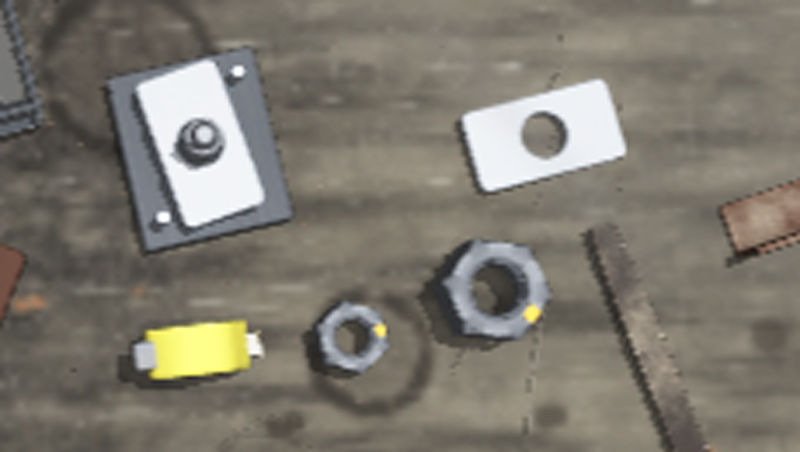

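Request:
{"method": "step_arm", "body": {"series": [[2.5,3.4,0,0,0,0,100],[2.5,3.4,0,0,0,0,100],[2.5,3.4,0,0,0,0,100],[2.5,3.4,0,0,0,0,100],[2.5,3.4,0,0,0,0,100],[2.5,3.4,0,0,0,0,100],[2.5,3.4,0,0,0,0,100],[2.5,3.4,0,0,0,0,100],[2.5,3.4,0,0,0,0,100],[2.5,3.4,0,0,0,0,100],[2.5,3.4,0,0,0,0,100],[2.5,3.4,0,0,0,0,100],[2.5,3.4,0,0,0,0,100],[2.5,3.4,0,0,0,0,100],[2.5,3.4,0,0,0,0,100],[2.5,3.4,0,0,0,3.5,100],[0,0,0,0,0,0,100]], "squeeze": 60}}

```text
time_s: 1.9
tcp_pos: [0.567, -0.0533, 0.231]
ee_rot: [-0.001, 0.986, 0.167, 0.001]
ft_force: [-1.2, -0.3, -0.1]
finger_gap: 0.0858
```

```bash
python3 - <<'E'
from h import *
print(pose())
C=cam("wrist"); save(C,"w1.png"); print(C[4][:3,3])
hsv=cv2.cvtColor(C[0],cv2.COLOR_RGB2HSV); white=(hsv[...,1]<40)&(hsv[...,2]>150)
print(proj(C,[[.5707,-.059,.044]]), rect(C,white,proj(C,[[.5707,-.059,.044]])[0],.044))
E
```

```text
(1.9, array([567. , -53.3, 231. ]), array([ 0.33 , -0.944, -0.002]), array([ 0.001,  0.003, -1.   ]), array([-1.2, -0.3, -0.1]), 85.8)
[ 0.64452255 -0.0266891   0.37356177]
[[282.75393439 180.29254446]] (array([573.7, -68.5]), array([111.5,  81.7]), 17.9)
```

View pics/w1.png

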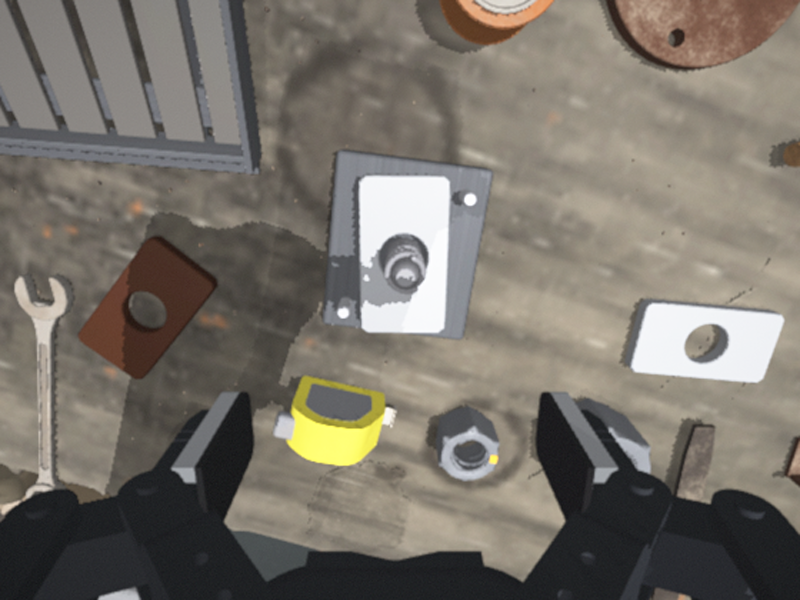

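The wrist view shows lug_a (358–450, 176–332), the pins at (470,199) and (343,312), the blank (147,308), lug_b (707,342), the nut (470,452) with its mark at (494,459), and the rack's right front corner near (250,165).

```bash
python3 - <<'E'
from h import *
C=cam("wrist"); k=1/1.42857
P=lambda u,v,z:np.round(ray(C,np.array([u,v])*k,z)[0]*1000,1)
q=np.array([P(*a,.044) for a in [(359,176),(450,178),(446,333),(359,332)]]); print(q,q.mean(0))
a=P(470,199,.042);b=P(343,312,.042);print("pins",a,b,(a+b)/2,np.degrees(np.arctan2(*(a-b)[1::-1]))+40.2)
print("stud tip",P(405,273,.09))
q=np.array([P(*a,.012) for a in [(645,301),(783,316),(766,381),(632,370)]]); print("b",q,q.mean(0), "hole",P(707,343,.012))
q=np.array([P(*a,.012) for a in [(154,237),(216,283),(141,379),(80,336)]]); print("blank",q,q.mean(0))
print("rack: cleat top outer corner",P(252,172,.045),P(0,150,.045),"lip back?",P(232,0,.09))
c=P(469,452,.036);m=P(494,459,.018);print("nut",c,m,P(494,459,.036))
save(C,"w1n.png",(280,270,100,75))
E
```

```text
[[ 610.8  -16.8   44. ]
 [ 628.8  -72.9   44. ]
 [ 526.5 -109.1   44. ]
 [ 507.   -49.9   44. ]] [568.275 -62.175  44.   ]
pins [620.3 -90.5  42. ] [517.1 -34.6  42. ] [568.7  -62.55  42.  ] 11.757071375636638
stud tip [570.8 -61.4  90. ]
b [[ 589.9 -252.2   12. ]
 [ 613.7 -359.4   12. ]
 [ 560.4 -377.9   12. ]
 [ 533.9 -270.2   12. ]] [ 574.475 -314.925   12.   ] hole [ 574.4 -315.3   12. ]
blank [[516.6 114.3  12. ]
 [496.7  63.2  12. ]
 [396.8 103.1  12. ]
 [418.9 155.1  12. ]] [457.25  108.925  12.   ]
rack: cleat top outer corner [590.9  49.1  45. ] [552.  203.8  45. ] lip back? [676.7  67.9  90. ]
nut [ 433.7 -165.    36. ] [ 422.9 -194.8   18. ] [ 434.  -186.5   36. ]
```

View pics/w1n.png

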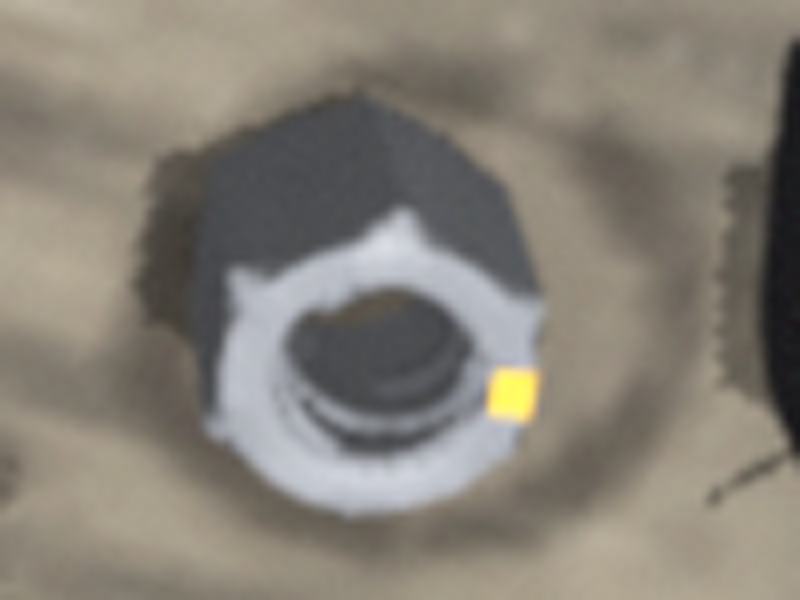

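Request:
{"method": "step_arm", "body": {"series": [[0.2,-0.7,-3,0,0,0,100],[0,0,-4,0,0,0,100],[0,0,-4,0,0,0,100],[0,0,-3,0,0,0,100],[0,0,-2,0,0,0,100],[0,0,-2,0,0,0,100],[0,0,-1.4,0,0,0,100],[0,0,-1,0,0,0,100],[0,0,0,0,0,0,100],[0,0,0,0,0,0,100]]}}

```text
time_s: 3.0
tcp_pos: [0.567, -0.0661, 0.0278]
ee_rot: [0.0, 0.987, 0.163, 0.0]
ft_force: [-0.0, -0.4, -0.4]
finger_gap: 0.0857
```

Request:
{"method": "step_arm", "body": {"series": [[0.2,0.5,0,0,0,0,100],[0,0,0,0,0,0,60],[0,0,0,0,0,0,30],[0,0,0,0,0,0,30],[0,0,0,0,0,0,30],[0,0,0,0,0,0,30],[0,0,0,0,0,0,30]]}}

```text
time_s: 3.7
tcp_pos: [0.5691, -0.0604, 0.0282]
ee_rot: [-0.0, 0.987, 0.163, 0.0]
ft_force: [-2.7, 3.4, 13.6]
finger_gap: 0.0583
```

Request:
{"method": "step_arm", "body": {"series": [[0,0,1,0,0,0,30],[0,0,2,0,0,0,30],[0,0,3,0,0,0,30],[0,0,4,0,0,0,30],[0,0,4,0,0,0,30],[0,0,4,0,0,0,30],[0,0,0,0,0,0,30],[0,0,0,0,0,0,30]]}}

```text
time_s: 4.5
tcp_pos: [0.5687, -0.0611, 0.2079]
ee_rot: [0.0, 0.987, 0.163, 0.001]
ft_force: [0.7, 0.6, -4.6]
finger_gap: 0.0583
```

Request:
{"method": "step_arm", "body": {"series": [[0,0,3,0,0,0,30],[0,2,2,0,0,0,30],[-1,4,2,0,0,0,30],[-1,4,2,0,0,-2,30],[-1,4,0,0,0,-2,30],[0,4,0,0,0,0,30],[0,4,0,0,0,0,30],[0,3,0,0,0,0,30],[0,1,0,0,0,0,30],[0,0,0,0,0,0,30],[0,0,0,0,0,0,30]]}}

```text
time_s: 5.6
tcp_pos: [0.5386, 0.198, 0.2962]
ee_rot: [0.001, 0.992, 0.128, -0.001]
ft_force: [0.1, -0.3, -4.3]
finger_gap: 0.0578
```

```bash
python3 - <<'E'
from h import *
print(pose())
C=cam("wrist"); save(C,"w2.png")
np.save("w2T.npy",C[4]); cv2.imwrite("w2raw.png",C[0][:,:,::-1])
E
```

```text
(5.6, array([538.6, 198. , 296.2]), array([ 0.255, -0.967,  0.001]), array([-0.002, -0.001, -1.   ]), array([ 0.1, -0.3, -4.3]), 57.8)
```

View pics/w2.png

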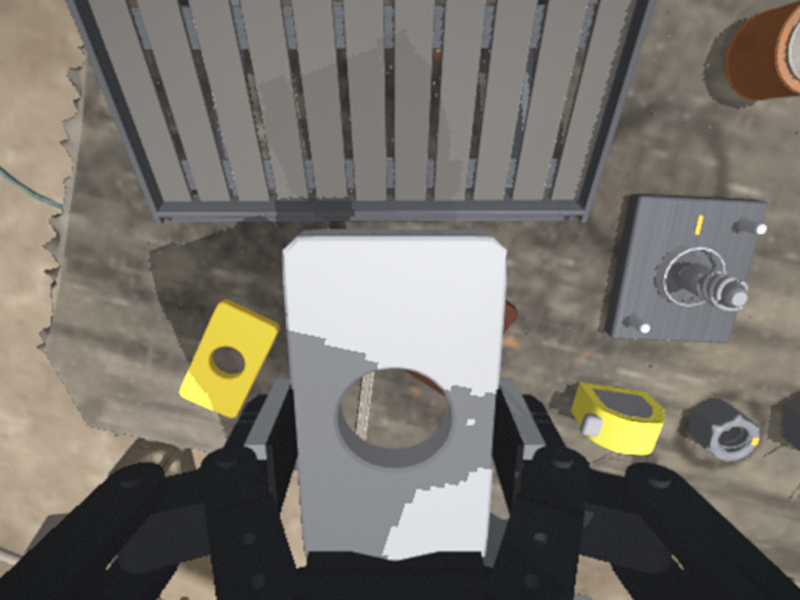

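```bash
python3 - <<'E'
from h import *
C=cam("wrist"); k=1/1.42857
P=lambda u,v,z:np.round(ray(C,np.array([u,v])*k,z)[0]*1000,1)
for r in(200,203):
    a=P(161,r,.034);b=P(584,r,.034);print(a,b,np.linalg.norm(a-b),(a+b)/2,np.degrees(np.arctan2(*(a-b)[1::-1])))
print("outer front",P(160,219,.045),P(586,219,.045))
# predicted model overlay
o=np.array([(P(161,200,.034)+P(584,200,.034))/2]).ravel()/1000; th=np.radians(13.7)
print("stud base circle",P(694,276,.032),"yellow",P(699,224,.02), "pins", P(761,229,.042),P(645,328,.042))
l=[P(*a,.296) for a in[(284,250),(507,250),(303,555),(488,555)]];print("lug",l)
save(C,"w2r.png",(90,120,340,60))
E
```

```text
[520.5 386.9  34. ] [606.9  56.3  34. ] 341.70355573215795 [563.7 221.6  34. ] 104.64626917623355
[518.1 386.7  34. ] [604.6  55.4  34. ] 342.40610391755575 [561.35 221.05  34.  ] 104.63284155473465
outer front [508.  381.5  45. ] [593.6  53.6  45. ]
stud base circle [570.5 -59.2  32. ] yellow [612.3 -51.3  20. ] pins [621.6 -87.4  42. ] [518.1 -31.8  42. ]
lug [array([578.4, 241.4, 296. ]), array([595. , 177.9, 296. ]), array([467.4, 213.5, 296. ]), array([484.5, 147.7, 296. ])]
```

View pics/w2r.png

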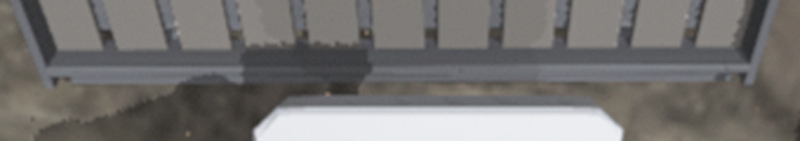

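Request:
{"method": "step_arm", "body": {"series": [[1.5,-1,-2,1.6,-6,0,30],[1.5,-1,-4,1.6,-6,0,30],[1.5,-1,-4,1.6,-6,0,30],[1.5,-1,-4,1.5,-6.2,0,30],[1.4,-0.7,-3,0,0,0,30],[0,0,-1,0,0,0,30],[0,0,0,0,0,0,30],[0,0,0,0,0,0,30],[0,0,0,0,0,0,30]]}}

```text
time_s: 6.6
tcp_pos: [0.61, 0.1547, 0.1331]
ee_rot: [-0.022, 0.972, 0.124, 0.196]
ft_force: [0.9, -0.4, -4.5]
finger_gap: 0.0582
```

```bash
python3 - <<'E'
from h import *
print(pose())
E
```

```text
(6.6, array([610. , 154.7, 133.1]), array([ 0.25 , -0.968,  0.006]), array([ 0.377,  0.091, -0.922]), array([ 0.9, -0.4, -4.5]), 58.2)
```

Request:
{"method": "step_arm", "body": {"series": [[0.6,0,-1.6,0.6,-2.1,0,30],[0.6,0.1,-1.6,0,0,0,30],[0.6,0.1,-1.6,0,0,0,30],[0.5,0,-1.6,0,0,0,30],[0,0,0,0,0,0,30],[0,0,0,0,0,0,30],[0,0,0,0,0,0,30]]}}

```text
time_s: 7.3
tcp_pos: [0.6361, 0.1557, 0.0786]
ee_rot: [-0.022, 0.971, 0.124, 0.205]
ft_force: [0.5, -0.3, -4.1]
finger_gap: 0.058
```

```bash
python3 - <<'E'
from h import *
print(pose())
C=cam("scene"); save(C,"s2.png",(110,170,200,150))
E
```

```text
(7.3, array([636.1, 155.7,  78.6]), array([ 0.249, -0.968,  0.009]), array([ 0.392,  0.093, -0.915]), array([ 0.5, -0.3, -4.1]), 58.0)
```

View pics/s2.png

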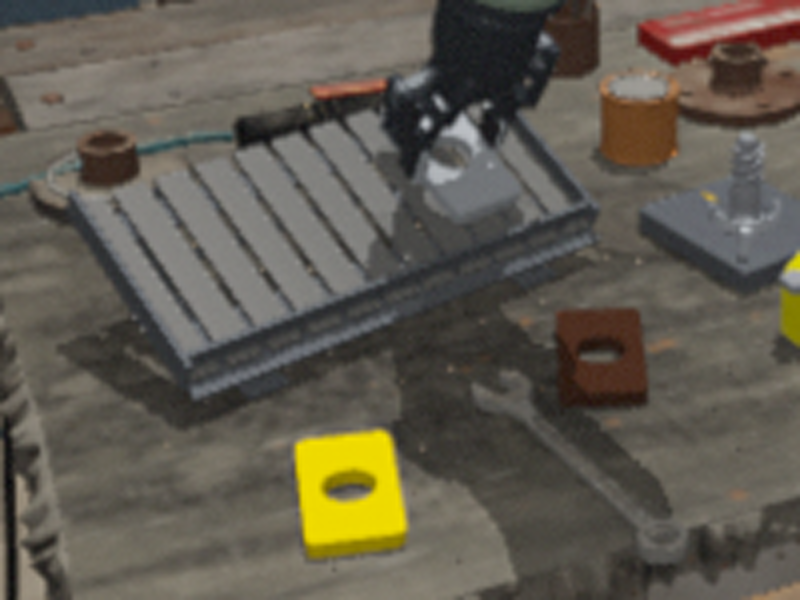

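The lug hangs tilted just above the deck, clear of the cleat and right lip.

Request:
{"method": "step_arm", "body": {"series": [[0,0.1,-0.8,0.3,-1.0,0,30],[0,0,-0.6,0,0,0,30],[0,0,-0.3,0,0,0,30],[0,0,0,0,0,0,30],[0,0,0,0,0,0,30]]}}

```text
time_s: 7.85
tcp_pos: [0.6426, 0.1569, 0.0692]
ee_rot: [-0.022, 0.971, 0.125, 0.202]
ft_force: [0.2, -0.0, -4.2]
finger_gap: 0.058
```

```bash
python3 - <<'E'
from h import *
print(pose()); print(np.round(robot.state()["qpos"],2))
E
```

```text
(7.85, array([642.6, 156.9,  69.2]), array([ 0.251, -0.968,  0.007]), array([ 0.387,  0.094, -0.917]), array([ 0.2, -0. , -4.2]), 58.0)
[-0.25  0.66 -0.14  1.97  0.89  0.16 -2.52]
```

Request:
{"method": "step_arm", "body": {"series": [[-0.4,0,-0.4,-0.4,1.5,0,30],[-0.3,0,-0.4,-0.2,0.5,0,30],[0,0,0,0,0,0,30],[0,0,0,0,0,0,30]]}}

```text
time_s: 8.25
tcp_pos: [0.6357, 0.1569, 0.0613]
ee_rot: [-0.019, 0.975, 0.125, 0.185]
ft_force: [-0.1, -0.3, -4.6]
finger_gap: 0.0583
```

```bash
cat >> h.py <<'E'
def deck(p):  # world mm -> deck mm
    r=np.array(p)-[563,221,34]; t=np.radians(14.6); c,s=.9063,.4226
    h=r[0]*np.cos(t)+r[1]*np.sin(t); y=-r[0]*np.sin(t)+r[1]*np.cos(t)
    return np.round([h*c+r[2]*s,y,-h*s+r[2]*c],1)
E
python3 - <<'E'
from h import *
p=pose();print(p,deck(p[1])); print(np.round(robot.state()["qpos"],2))
E
```

```text
(8.25, array([635.7, 156.9,  61.3]), array([ 0.252, -0.968,  0.008]), array([ 0.356,  0.084, -0.931]), array([-0.1, -0.3, -4.6]), 58.3) [ 60.7 -80.4   1.8]
[-0.21  0.67 -0.2   1.96  0.87  0.21 -2.48]
```

Request:
{"method": "step_arm", "body": {"series": [[0,0,-0.3,0,0,0,30],[0,0,0,0,0,0,30],[0,0,0,0,0,0,45],[0,0,0,0,0,0,80],[0,0,0,0,0,0,100],[0,0,0,0,0,0,100],[0,0,0,0,0,0,100],[-0.6,0,1.5,0,0,0,100],[-1,0,2.5,0,0,0,100],[-1.5,0,3.5,0,0,0,100],[-1.5,0,4,0,0,0,100],[-1,0,4,-1,4,0,100],[-1,0,4,-2,7,0,100],[0,0,0,-2,7,0,100],[0,0,0,0,3,0,100],[0,0,0,0,0,0,100]]}}

```text
time_s: 9.85
tcp_pos: [0.5736, 0.156, 0.2453]
ee_rot: [-0.0, 0.992, 0.127, 0.01]
ft_force: [0.4, -0.6, -0.7]
finger_gap: 0.0852
```

```bash
python3 - <<'E'
from h import *
p=pose();print(p); print(np.round(robot.state()["qpos"],2))
C=cam("wrist"); save(C,"w3.png")
E
```

```text
(9.85, array([573.6, 156. , 245.3]), array([ 0.252, -0.968,  0.002]), array([ 0.019,  0.003, -1.   ]), array([ 0.4, -0.6, -0.7]), 85.2)
[ 0.08  0.51 -0.64  1.66  0.35  1.06 -1.98]
```

View pics/w3.png

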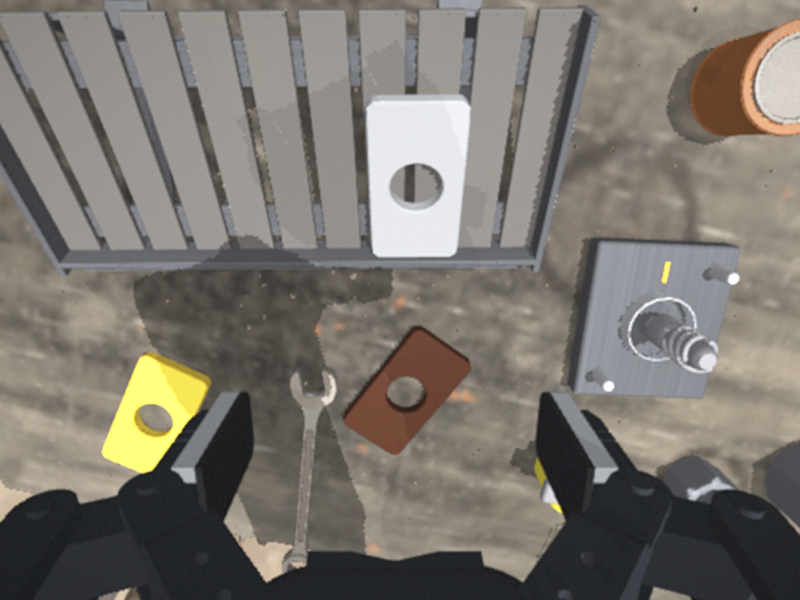

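Lug_a lies flat against the cleat (366–470, 95–257), and the blank has corners (418,326), (470,363), (396,455), (345,417). I've viewed 9 pictures.

```bash
python3 - <<'E'
from h import *
C=cam("wrist"); k=1/1.42857
hsv=cv2.cvtColor(C[0],cv2.COLOR_RGB2HSV); im=C[0].astype(int)
brown=(im[...,0]>im[...,2]*1.6)&(hsv[...,0]<12)&(im[...,0]>45)
print("wrist",rect(C,brown,np.array([407,390])*k,.012))
C=cam("top"); hsv=cv2.cvtColor(C[0],cv2.COLOR_RGB2HSV); im=C[0].astype(int)
brown=(im[...,0]>im[...,2]*1.6)&(im[...,0]>60)&(hsv[...,0]<12)
print("top",rect(C,brown,proj(C,[[.457,.111,.012]])[0],.012))
E
```

```text
wrist (array([457.7, 115.2]), array([110.7,  61.2]), -22.3)
top (array([737.1, -45.9]), array([67.3, 37.7]), 65.1)
```

Request:
{"method": "step_arm", "body": {"series": [[-1,-0.4,0,0,0,8.4,100],[-1,-0.4,0,0,0,8.4,100],[-1,-0.4,0,0,0,8.4,100],[-1,-0.4,0,0,0,8.4,100],[-1,-0.4,0,0,0,8.4,100],[-1,-0.4,0,0,0,8.4,100],[-1,-0.4,0,0,0,8.4,100],[-1,-0.4,0,0,0,8.4,100],[-1,-0.4,0,0,0,8.4,100],[-1,-0.4,0,0,0,8.4,100],[-1,-0.4,0,0,0,8.4,100],[0,0,-2,0,0,8.4,100],[0,0,-2,0,0,8.4,100],[0,0,-2,0,0,8.4,100],[0,0,-2,0,0,8.4,100],[0,0,0,0,0,8.4,100],[0,0,0,0,0,8.4,100],[0,0,0,0,0,0,100],[0,0,0,0,0,0,100]]}}

```text
time_s: 11.9
tcp_pos: [0.4624, 0.1122, 0.1657]
ee_rot: [-0.009, 0.197, 0.98, 0.004]
ft_force: [-0.3, 0.4, 0.2]
finger_gap: 0.0855
```

```bash
python3 - <<'E'
from h import *
p=pose();print(p); print(np.round(robot.state()["qpos"],2)); print(np.degrees(np.arctan2(p[2][1],p[2][0])))
E
```

```text
(11.9, array([462.4, 112.2, 165.7]), array([0.387, 0.922, 0.003]), array([-0.017,  0.011, -1.   ]), array([-0.3,  0.4,  0.2]), 85.5)
[ 0.51  0.67 -1.22  2.    0.73  1.02  0.12]
67.2302733655947
```

Request:
{"method": "step_arm", "body": {"series": [[-0.5,0.2,-3,-0.6,-1,0.5,100],[0,0,-4,0,0,0,100],[0,0,-4,0,0,0,100],[0,0,-3,0,0,0,100],[0,0,-1.7,0,0,0,100],[0,0,0,0,0,0,100],[0,0,0,0,0,0,100]]}}

```text
time_s: 12.6
tcp_pos: [0.4578, 0.1144, 0.0095]
ee_rot: [0.0, 0.192, 0.981, 0.0]
ft_force: [-0.7, 0.2, 0.0]
finger_gap: 0.0856
```

Request:
{"method": "step_arm", "body": {"series": [[0,0,-1,0,0,0,100],[0,0,0,0,0,0,60],[0,0,0,0,0,0,30],[0,0,0,0,0,0,30],[0,0,0,0,0,0,30],[0,0,0,0,0,0,30],[0,0,0,0,0,0,30]]}}

```text
time_s: 13.3
tcp_pos: [0.4578, 0.114, -0.0005]
ee_rot: [0.0, 0.191, 0.982, 0.0]
ft_force: [-3.4, -3.5, 12.8]
finger_gap: 0.0581
```

Request:
{"method": "step_arm", "body": {"series": [[0,0,1,0,0,0,30],[0,0,3,0,0,0,30],[0,0,4,0,0,0,30],[0,0,4,0,0,0,30],[0,0,4,0,0,8,30],[1.5,-2,0,0,0,8,30],[2,-3,0,0,0,8,30],[2,-3,0,0,0,8,30],[2,-3,0,0,0,1.5,30],[2,-3,0,0,0,0,30],[1.6,-3.4,0,0,0,0,30],[0,0,0,0,0,0,30],[0,0,0,0,0,0,30],[0,0,0,0,0,0,30]]}}

```text
time_s: 14.7
tcp_pos: [0.5682, -0.059, 0.1591]
ee_rot: [-0.0, -0.1, 0.995, 0.0]
ft_force: [-0.3, 1.6, -4.7]
finger_gap: 0.0579
```

```bash
python3 - <<'E'
from h import *
p=pose();print(p); print(np.round(robot.state()["qpos"],2)); print(np.degrees(np.arctan2(p[2][1],p[2][0])))
C=cam("wrist"); save(C,"w4.png")
E
```

```text
(14.7, array([568.2, -59. , 159.1]), array([-0.2  ,  0.98 ,  0.001]), array([-0.001,  0.001, -1.   ]), array([-0.3,  1.6, -4.7]), 57.9)
[ 0.78  0.86 -1.26  1.77  0.88  1.2   1.03]
101.53462065364472
```

View pics/w4.png

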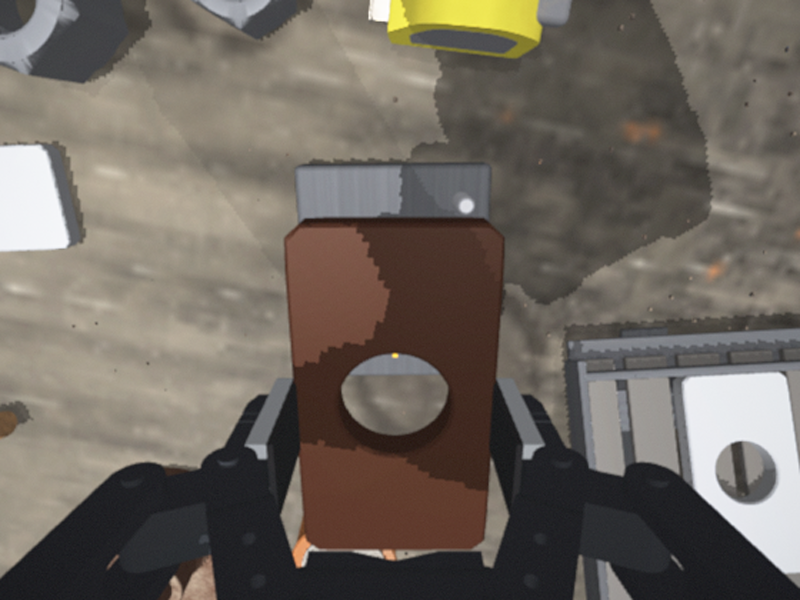

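```bash
python3 - <<'E'
from h import *
C=cam("wrist"); k=1/1.42857
P=lambda u,v,z:ray(C,np.array([u,v])*k,z)[0]*1000
t=np.radians(11.5); ux=np.array([np.cos(t),np.sin(t)]);uy=np.array([-ux[1],ux[0]])
a=P(296,167,.02);b=P(490,164,.02);print(a,b,np.linalg.norm(a-b),np.degrees(np.arctan2(*(b-a)[1::-1]))-90,"centre",((a+b)/2)[:2]+65*ux)
p=P(466,206,.042);print("from pin",p[:2]+45*ux-38*uy)
e=[P(341,398,.1715),P(449,398,.1715),P(395,354,.1715),P(395,434,.1715)];print("hole",(e[0]+e[1])/2,(e[2]+e[3])/2, np.linalg.norm(e[0]-e[1]),np.linalg.norm(e[2]-e[3]))
E
```

```text
[ 518.53134535 -124.36735197   20.        ] [495.72643906 -20.1229766   20.        ] 106.70966942152717 12.339847413858706 centre [570.823998   -59.28624855]
from pin [569.88635442 -59.43572507]
hole [563.25212211 -59.87307122 171.5       ] [562.31701609 -60.06324193 171.5       ] 32.031468643949886 26.68527963310664
```

Request:
{"method": "step_arm", "body": {"series": [[0.2,-0.1,-2,0,0,0,30],[0,0,-2,0,0,0,30],[0,0,-2,0,0,0,30],[0,0,-2,0,0,0,30],[0,0,-1.5,0,0,0,30],[0,0,-1.5,0,0,0,30],[0,0,-1,0,0,0,30],[0,0,0,0,0,0,30],[0,0,0,0,0,0,30]]}}

```text
time_s: 15.7
tcp_pos: [0.5709, -0.0606, 0.039]
ee_rot: [-0.0, -0.1, 0.995, 0.0]
ft_force: [-0.5, -0.1, -4.1]
finger_gap: 0.0581
```

Request:
{"method": "step_arm", "body": {"series": [[0,0,-0.5,0,0,0,30],[0,0,-0.2,0,0,0,30],[0,0,0,0,0,0,30],[0,0,0,0,0,0,30]]}}

```text
time_s: 16.1
tcp_pos: [0.5707, -0.0608, 0.0319]
ee_rot: [-0.0, -0.1, 0.995, 0.0]
ft_force: [0.2, 0.3, -4.6]
finger_gap: 0.0579
```

Request:
{"method": "step_arm", "body": {"series": [[0,0,-0.1,0,0,0,30],[0,0,0,0,0,0,45],[0,0,0,0,0,0,80],[0,0,0,0,0,0,100],[0,0,0,0,0,0,100],[0,0,0,0,0,0,100],[0,0,1,0,0,0,100],[0,0,3,0,0,0,100],[0,0,4,0,0,0,100],[0,0,4,0,0,0,100],[0,0,4,0,0,0,100],[0,0,3,0,0,0,100],[0,0,0,0,0,0,100],[0,0,0,0,0,0,100]]}}

```text
time_s: 17.5
tcp_pos: [0.5707, -0.0609, 0.2214]
ee_rot: [0.0, -0.1, 0.995, -0.0]
ft_force: [-0.5, 0.7, -0.7]
finger_gap: 0.0852
```

```bash
python3 - <<'E'
from h import *
print(pose())
C=cam("wrist"); hsv=cv2.cvtColor(C[0],cv2.COLOR_RGB2HSV); im=C[0].astype(int)
brown=(im[...,0]>im[...,2]*1.5)&(hsv[...,0]<14)&(im[...,0]>40)
uv=proj(C,[[.5695,-.06,.044]])[0]; print(uv,rect(C,brown,uv,.044))
save(C,"w5.png")
C=cam("top"); hsv=cv2.cvtColor(C[0],cv2.COLOR_RGB2HSV); white=(hsv[...,1]<40)&(hsv[...,2]>170)
print("lugb top",rect(C,white,proj(C,[[.575,-.313,.012]])[0],.012))
E
```

```text
(17.5, array([570.7, -60.9, 221.4]), array([-0.198,  0.98 , -0.   ]), array([ 0., -0., -1.]), array([-0.5,  0.7, -0.7]), 85.2)
[277.4999536  180.38926953] (array([568.4, -61.6]), array([108.2,  58.8]), 11.4)
lugb top (array([ 595.8, -356.6]), array([63.8, 27.8]), 42.7)
```

View pics/w5.png

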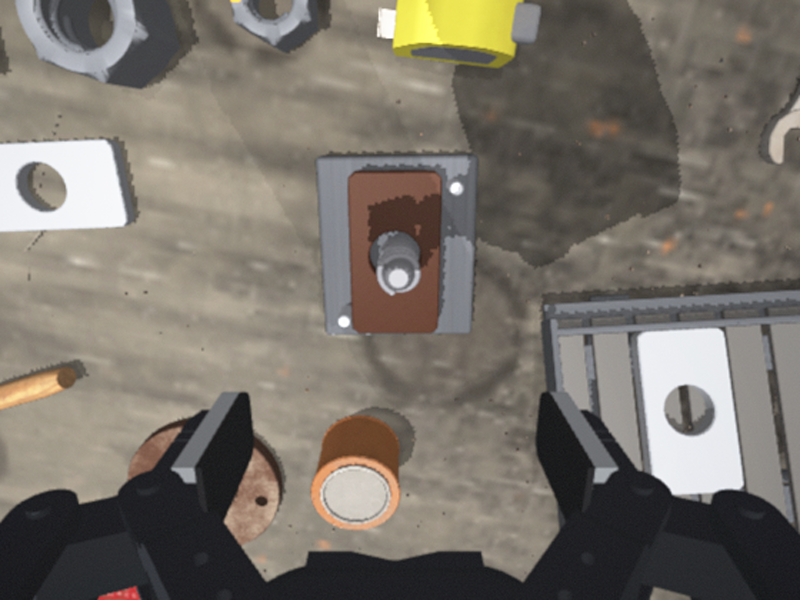

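Blank is seated, angle 11.4°, centre within 2 mm of the stud. Lug_b's hole is at (42,187). I've viewed 11 pictures.

Request:
{"method": "step_arm", "body": {"series": [[0,-2.5,0,0,0,-8,100],[0,-2.5,0,0,0,-8,100],[0,-2.5,0,0,0,-8,100],[0,-2.5,0,0,0,-8,100],[0,-2.5,0,0,0,-8,100],[0.1,-2.5,0,0,0,-8,100],[0.1,-2.5,0,0,0,-8,100],[0.1,-2.5,0,0,0,-8,100],[0.1,-2.5,0,0,0,-8,100],[0,-2.5,0,0,0,-8,100],[0,0,0,0,0,-7.2,100],[0,0,0,0,0,0,100],[0,0,0,0,0,0,100]]}}

```text
time_s: 18.9
tcp_pos: [0.5746, -0.31, 0.2201]
ee_rot: [-0.001, 0.612, 0.791, 0.0]
ft_force: [-1.1, 0.3, 0.2]
finger_gap: 0.0854
```

```bash
python3 - <<'E'
from h import *
p=pose();print(p); print(np.round(robot.state()["qpos"],2)); print(np.degrees(np.arctan2(p[2][1],p[2][0])))
C=cam("wrist"); hsv=cv2.cvtColor(C[0],cv2.COLOR_RGB2HSV)
white=(hsv[...,1]<40)&(hsv[...,2]>170); uv=proj(C,[[.576,-.313,.012]])[0]; print(uv,rect(C,white,uv,.012))
E
```

```text
(18.9, array([ 574.6, -310. ,  220.1]), array([ 0.968,  0.251, -0.   ]), array([-0.001,  0.001, -1.   ]), array([-1.1,  0.3,  0.2]), 85.4)
[ 0.97  0.74 -0.96  1.5   0.63  1.23  0.18]
14.536509208080671
[275.35670583 178.46742893] (array([ 577.5, -311.6]), array([109.7,  60.1]), -77.0)
```

Request:
{"method": "step_arm", "body": {"series": [[0.2,-0.2,-4,0,0,-1.2,100],[0,0,-4,0,0,0,100],[0,0,-4,0,0,0,100],[0,0,-4,0,0,0,100],[0,0,-3,0,0,0,100],[0,0,-2,0,0,0,100],[0,0,-1,0,0,0,100],[0,0,0,0,0,0,100],[0,0,0,0,0,60,60],[0,0,0,0,0,-60,100]]}}

```text
time_s: 19.95
tcp_pos: [0.5774, -0.3131, 0.0022]
ee_rot: [0.001, 0.616, 0.787, 0.001]
ft_force: [0.7, 0.1, 0.1]
finger_gap: 0.0847
```

Request:
{"method": "step_arm", "body": {"series": [[0,0,-0.3,0,0,-0.8,100],[0,0,0,0,0,0,60],[0,0,0,0,0,0,30],[0,0,0,0,0,0,30],[0,0,0,0,0,0,30],[0,0,0,0,0,0,30],[0,0,0,0,0,0,30]]}}

```text
time_s: 20.65
tcp_pos: [0.577, -0.313, -0.0012]
ee_rot: [0.0, 0.627, 0.779, 0.0]
ft_force: [-2.9, 0.2, 11.0]
finger_gap: 0.058
```

Request:
{"method": "step_arm", "body": {"series": [[0,0,1,0,0,0,30],[0,0,3,0,0,0,30],[0,0,5,0,0,0,30],[0,0,5,0,0,0,30],[0,0,5,0,0,0,30],[0,2,5,0,0,6,30],[0,4,0,0,0,7,30],[0,4,0,0,0,7,30],[0,4,0,0,0,7,30],[0,4,0,0,0,7,30],[0,4,0,0,0,7,30],[0,4,0,0,0,7,30],[0,4,0,0,0,7,30],[0,4,0,0,0,7,30],[0,4,0,0,0,7,30],[0,4,0,0,0,7,30],[0,4,0,0,0,7,30],[0,4,0,0,0,7,30],[0,4,0,0,0,2.3,30],[0,4,0,0,0,0,30]]}}

```text
time_s: 22.65
tcp_pos: [0.5763, 0.267, 0.2343]
ee_rot: [-0.001, -0.128, 0.992, -0.0]
ft_force: [0.8, -0.0, -5.3]
finger_gap: 0.0579
```

Request:
{"method": "step_arm", "body": {"series": [[0,3,0,0,0,0,30],[0,2,0,0,0,0,30],[0,0,0,0,0,0,30],[0,0,0,0,0,0,30]]}}

```text
time_s: 23.05
tcp_pos: [0.5764, 0.3157, 0.2342]
ee_rot: [-0.0, -0.127, 0.992, -0.0]
ft_force: [0.7, -0.4, -5.3]
finger_gap: 0.0581
```

```bash
python3 - <<'E'
from h import *
p=pose();print(p); print(np.round(robot.state()["qpos"],2)); print(np.degrees(np.arctan2(p[2][1],p[2][0])))
E
```

```text
(23.05, array([576.4, 315.7, 234.2]), array([-0.253,  0.968, -0.   ]), array([-0.001, -0.   , -1.   ]), array([ 0.7, -0.4, -5.3]), 58.1)
[ 0.08  0.86 -1.24  1.46  0.82  1.39  0.64]
104.647375272363
```

Request:
{"method": "step_arm", "body": {"series": [[0,-0.2,-3,1.6,-6,0,30],[0,-0.2,-3,1.6,-6,0,30],[0,-0.2,-3,1.6,-6,0,30],[0.2,-0.1,-3,1.5,-6.2,0,30],[0.2,0,-1.8,0,0,0,30],[0,0,0,0,0,0,30],[0,0,0,0,0,0,30],[0,0,0,0,0,0,30]]}}

```text
time_s: 23.85
tcp_pos: [0.5822, 0.3085, 0.1007]
ee_rot: [0.21, -0.123, 0.97, 0.026]
ft_force: [-0.0, 0.5, -4.7]
finger_gap: 0.058
```

```bash
python3 - <<'E'
from h import *
p=pose();print(p,deck(p[1])); print(np.round(robot.state()["qpos"],2))
E
```

```text
(23.85, array([582.2, 308.5, 100.7]), array([-0.249,  0.969, -0.001]), array([ 0.4  ,  0.102, -0.911]), array([-0. ,  0.5, -4.7]), 58.0) [65.  79.8 43.3]
[ 0.04  0.83 -1.02  1.94  1.46  0.84  0.02]
```

Request:
{"method": "step_arm", "body": {"series": [[0.4,0.1,-1.2,0,0,0,30],[0.4,0.1,-1.2,0,0,0,30],[0.3,0.1,-0.9,0,0,0,30],[0.1,0,-0.3,0,0,0,30],[0,0,0,0,0,0,30],[0,0,0,0,0,0,30]]}}

```text
time_s: 24.45
tcp_pos: [0.5933, 0.3117, 0.0635]
ee_rot: [0.209, -0.123, 0.97, 0.026]
ft_force: [-0.1, -0.4, -3.2]
finger_gap: 0.0581
```

```bash
python3 - <<'E'
from h import *
p=pose();print(p,deck(p[1])); print(np.round(robot.state()["qpos"],2))
E
```

```text
(24.45, array([593.3, 311.7,  63.5]), array([-0.25 ,  0.968, -0.001]), array([ 0.399,  0.102, -0.911]), array([-0.1, -0.4, -3.2]), 58.1) [59.8 80.1  4.7]
[ 0.02  0.9  -0.98  1.92  1.54  0.83 -0.03]
```

Just above the deck; lower 3 mm, release, retreat along the normal.

Request:
{"method": "step_arm", "body": {"series": [[0.1,0,-0.3,0,0,0,30],[0,0,0,0,0,0,30],[0,0,0,0,0,0,45],[0,0,0,0,0,0,80],[0,0,0,0,0,0,100],[0,0,0,0,0,0,100],[0,0,0,0,0,0,100],[-0.6,-0.1,1.5,0,0,0,100],[-1,-0.2,2.5,0,0,0,100],[-1.5,-0.3,3.5,0,0,0,100],[-1,-0.3,4,-1.6,6,0,100],[0,-1,4,-1.6,6,0,100],[0,-1,4,-1.6,6,0,100],[0,-2,0,-1.5,6,0,100],[0,-3,0,0,0,0,100],[0,-3,0,0,0,0,100],[0,0,0,0,0,0,100],[0,0,0,0,0,0,100]]}}

```text
time_s: 26.25
tcp_pos: [0.5573, 0.2015, 0.2465]
ee_rot: [0.009, -0.125, 0.992, -0.003]
ft_force: [0.2, 0.2, 1.3]
finger_gap: 0.0855
```

```bash
python3 - <<'E'
from h import *
p=pose();print(p); print(np.round(robot.state()["qpos"],2)); print(np.degrees(np.arctan2(p[2][1],p[2][0])))
C=cam("wrist"); save(C,"w6.png")
E
```

```text
(26.25, array([557.3, 201.5, 246.5]), array([-0.248,  0.969, -0.008]), array([ 0.019, -0.004, -1.   ]), array([0.2, 0.2, 1.3]), 85.5)
[ 0.32  0.74 -1.24  1.65  0.74  1.29  0.76]
104.35578499702652
```

View pics/w6.png

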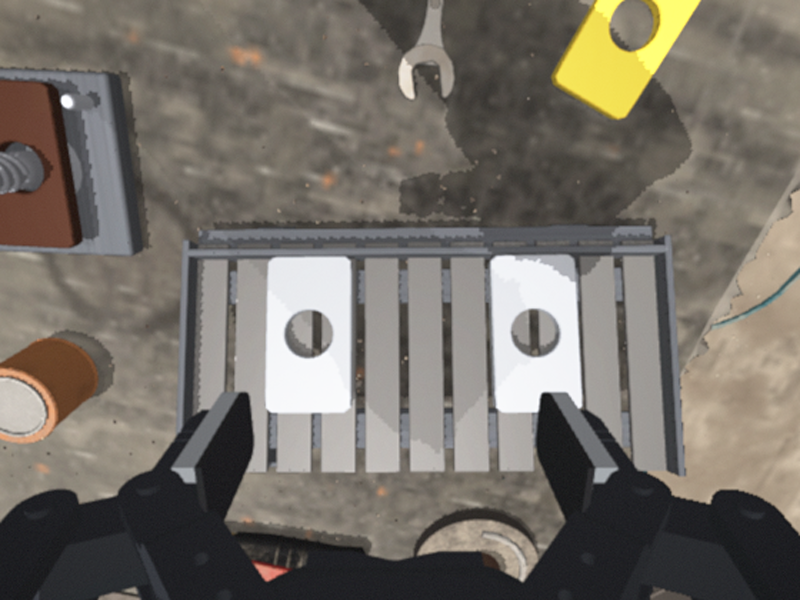

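Both lugs lie flat against the cleat: lug_a (267–352, 256–412), lug_b (490–580, 255–412). Next is the nut.

Request:
{"method": "step_arm", "body": {"series": [[0,-3,0,0.2,-1,4,100],[-1,-3.5,0,0,0,4,100],[-1,-3.5,0,0,0,4,100],[-1,-3.5,0,0,0,4,90],[-1,-3.5,0,0,0,4,80],[-1,-3.5,0,0,0,4,80],[-1,-3.5,0,0,0,4,80],[-1,-3.5,0,0,0,4,80],[-1,-3.5,0,0,0,4,80],[-1,-3.5,-1,0,0,4,80],[-2,-2,-2,0,0,4,80],[-2.3,0,-2,0,0,2.6,80],[0,0,0,0,0,0,80],[0,0,0,0,0,0,80]]}}

```text
time_s: 27.7
tcp_pos: [0.4246, -0.1624, 0.1967]
ee_rot: [0.018, -0.508, 0.861, 0.005]
ft_force: [0.7, 0.1, 0.8]
finger_gap: 0.0684
```

```bash
python3 - <<'E'
from h import *
p=pose();print(p); print(np.round(robot.state()["qpos"],2)); print(np.degrees(np.arctan2(p[2][1],p[2][0])))
C=cam("wrist"); uv=proj(C,[[.434,-.164,.036]])[0]; print(uv)
u,v=np.round(uv).astype(int); b=(int(u-72),int(v-54),144,108); print(b); save(C,"w7.png",b)
E
```

```text
(27.7, array([ 424.6, -162.4,  196.7]), array([-0.875,  0.485, -0.01 ]), array([ 0.026,  0.026, -0.999]), array([0.7, 0.1, 0.8]), 68.4)
[ 1.28  0.72 -1.46  2.04  0.79  1.12  2.1 ]
151.001022853846
[269.07257699 183.87989719]
(197, 130, 144, 108)
```

View pics/w7.png

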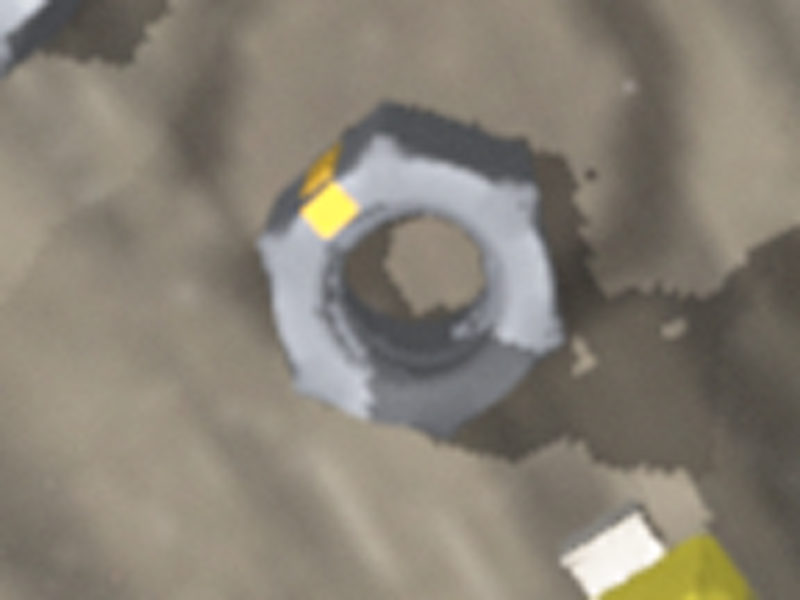

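```bash
python3 - <<'E'
from h import *
C=cam("wrist"); s=144/800
P=lambda u,v,z:ray(C,np.array([197+u*s,130+v*s]),z)[0]*1000
c=[P(*a,.036)[:2] for a in[(382,140),(537,190),(560,345),(440,435),(300,390),(262,240)]]
o=np.mean(c,0); print("centre",o)
for p in c: print(np.round(np.linalg.norm(p-o),1),np.round(np.degrees(np.arctan2(*(p-o)[::-1])),1))
m=P(330,210,.036)[:2]-o; print("mark",np.linalg.norm(m),np.degrees(np.arctan2(*m[::-1])))
E
```

```text
centre [ 432.26422423 -163.87274586]
25.3 -108.0
26.0 -168.4
25.5 130.6
25.0 70.9
25.2 12.8
25.8 -48.6
mark 18.970238262181706 -74.71301264856474
```

The mark faces about −78.5° and the flats sit at 41.5° mod 60, so I grip at 101.5° to keep j7 and j3 off their limits.

Request:
{"method": "step_arm", "body": {"series": [[0.2,0,-1,-0.7,0.7,-8,80],[0.2,0,-2,-0.5,0.5,-8,80],[0.2,0,-2,0,0,-8,80],[0.2,-0.1,-2,0,0,-8,80],[0,0,0,0,0,-8,80],[0,0,0,0,0,-8,80],[0,0,0,0,0,-1.5,80],[0,0,0,0,0,0,80],[0,0,0,0,0,0,80]]}}

```text
time_s: 28.7
tcp_pos: [0.4325, -0.1638, 0.1266]
ee_rot: [0.003, -0.102, 0.995, -0.003]
ft_force: [-0.5, 0.4, -0.2]
finger_gap: 0.0684
```

```bash
python3 - <<'E'
from h import *
p=pose();print(p); print(np.round(robot.state()["qpos"],2)); print(np.degrees(np.arctan2(p[2][1],p[2][0])))
E
```

```text
(28.7, array([ 432.5, -163.8,  126.6]), array([-0.203,  0.979, -0.006]), array([ 0.007, -0.004, -1.   ]), array([-0.5,  0.4, -0.2]), 68.4)
[ 1.06  0.68 -1.13  2.08  0.81  0.91  1.24]
101.71452521197568
```

Request:
{"method": "step_arm", "body": {"series": [[0,0,-4,0.2,-0.4,0,80],[0,0,-4,0,0,0,80],[0,0,-2.5,0,0,0,80],[0,0,-1.3,0,0,0,80],[0,0,0,0,0,0,80],[0,0,0,0,0,0,60],[0,0,0,0,0,0,35],[0,0,0,0,0,0,20],[0,0,0,0,0,0,20],[0,0,0,0,0,0,20],[0,0,0,0,0,0,20]]}}

```text
time_s: 29.8
tcp_pos: [0.4325, -0.164, 0.0095]
ee_rot: [0.007, -0.1, 0.995, -0.001]
ft_force: [-0.1, 2.8, 8.2]
finger_gap: 0.0448
```

Request:
{"method": "step_arm", "body": {"series": [[0,0,2,-0.2,-0.8,0,20],[0,0,4,0,0,0,20],[0,0,4,0,0,0,20],[0,0,3,0,0,-8,20],[0,0,2,0,0,-8,20],[2,1.5,0,0,0,-8,20],[2.5,2,0,0,0,-8,20],[2.5,2,0,0,0,-8,20],[2.5,2,0,0,0,-8,20],[2.5,2,0,0,0,-8,20],[1.7,0.9,0,0,0,-4,20],[0,0,0,0,0,0,20],[0,0,0,0,0,0,20],[0,0,0,0,0,0,20]]}}

```text
time_s: 31.2
tcp_pos: [0.5684, -0.0608, 0.1586]
ee_rot: [0.01, 0.41, 0.912, -0.01]
ft_force: [0.7, -0.3, -3.7]
finger_gap: 0.0448
```

```bash
python3 - <<'E'
from h import *
p=pose();print(p); print(np.round(robot.state()["qpos"],2)); print(np.degrees(np.arctan2(p[2][1],p[2][0])))
C=cam("wrist"); save(C,"w8.png")
E
```

```text
(31.2, array([568.4, -60.8, 158.6]), array([ 0.749,  0.663, -0.01 ]), array([ 0.01 , -0.027, -1.   ]), array([ 0.7, -0.3, -3.7]), 44.8)
[ 0.57  0.65 -0.85  1.79  0.62  0.98  0.18]
41.514619250978015
```

View pics/w8.png

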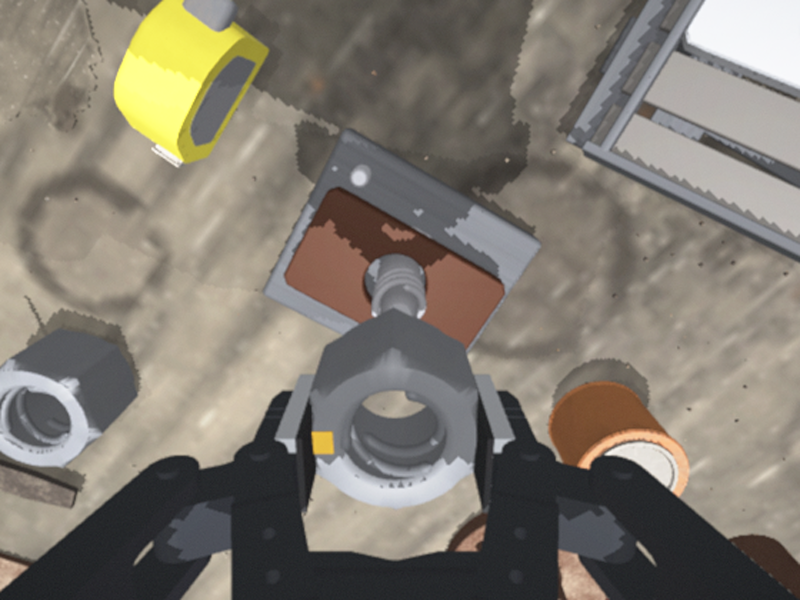

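The nut is held with its mark at (322,443), toward the jaw's −y side as planned. The stud is at (398,290). I've viewed 14 pictures.

Request:
{"method": "step_arm", "body": {"series": [[0.1,0.1,-2,1,0,0,20],[0,0,-2,0,0,0,20],[0,0,-1.5,0,0,0,20],[0,0,-1,0,0,0,20],[0,0,-0.5,0,0,0,20],[0,0,-0.4,0,0,0,20],[0,0,0,0,0,0,20],[0,0,0,0,0,0,20]]}}

```text
time_s: 32.05
tcp_pos: [0.5702, -0.0591, 0.0848]
ee_rot: [0.007, 0.411, 0.912, -0.002]
ft_force: [-1.1, -1.5, -4.5]
finger_gap: 0.0451
```

Request:
{"method": "step_arm", "body": {"series": [[-0.1,-0.1,-0.3,0,0,0,20],[0,0,-0.3,0,0,0,20],[0,0,0,0,0,0,20],[0,0,0,0,0,0,20]]}}

```text
time_s: 32.45
tcp_pos: [0.5691, -0.0599, 0.0784]
ee_rot: [0.006, 0.411, 0.912, -0.002]
ft_force: [0.1, -1.0, -2.6]
finger_gap: 0.0448
```

Request:
{"method": "step_arm", "body": {"series": [[0,0,-0.2,0,0,0,20],[0,0,0,0,0,0,20],[0,0,0,0,0,0,20]]}}

```text
time_s: 32.75
tcp_pos: [0.5691, -0.06, 0.0764]
ee_rot: [0.006, 0.411, 0.912, -0.002]
ft_force: [-0.2, 1.2, -3.4]
finger_gap: 0.0451
```

Request:
{"method": "step_arm", "body": {"series": [[0,0,0,0,0,7,20],[0,0,0,0,0,7,20],[0,0,0,0,0,7,20],[0,0,0.1,0,0,7,20],[0,0,0,0,0,7,20],[0,0,0,0,0,0,20],[0,0,0,0,0,0,20],[0,0,0,0,0,0,20]]}}

```text
time_s: 33.55
tcp_pos: [0.5691, -0.06, 0.0774]
ee_rot: [0.007, 0.119, 0.993, 0.0]
ft_force: [0.3, 0.9, -4.0]
finger_gap: 0.0447
```

```bash
python3 - <<'E'
from h import *
p=pose();print(p); print(np.round(robot.state()["qpos"],2)); print(np.degrees(np.arctan2(p[2][1],p[2][0])))
C=cam("wrist"); s=C; uv=proj(C,[[.5691,-.06,.104]])[0]; print(uv)
save(C,"w9.png",(180,180,200,150))
E
```

```text
(33.55, array([569.1, -60. ,  77.4]), array([0.236, 0.972, 0.002]), array([ 0.013, -0.001, -1.   ]), array([ 0.3,  0.9, -4. ]), 44.7)
[ 0.61  0.82 -0.91  1.84  0.83  0.91  0.64]
76.35276166685597
[275.1490765  309.70594755]
```

Request:
{"method": "step_arm", "body": {"series": [[0,0,0,0,0,0,40],[0,0,0,0,0,0,80],[0,0,0,0,0,0,100],[0,0,0,0,0,0,100],[0,0,0,0,0,0,100],[0,0,0,0,0,0,100]]}}

```text
time_s: 34.2
tcp_pos: [0.5691, -0.06, 0.0774]
ee_rot: [0.007, 0.118, 0.993, 0.0]
ft_force: [0.0, 0.1, 1.1]
finger_gap: 0.0857
```

```bash
python3 - <<'E'
from h import *
print(pose())
C=cam("wrist"); save(C,"w10.png",(130,180,280,210))
E
```

```text
(34.2, array([569.1, -60. ,  77.4]), array([0.234, 0.972, 0.002]), array([ 0.013, -0.001, -1.   ]), array([0. , 0.1, 1.1]), 85.7)
```

View pics/w10.png

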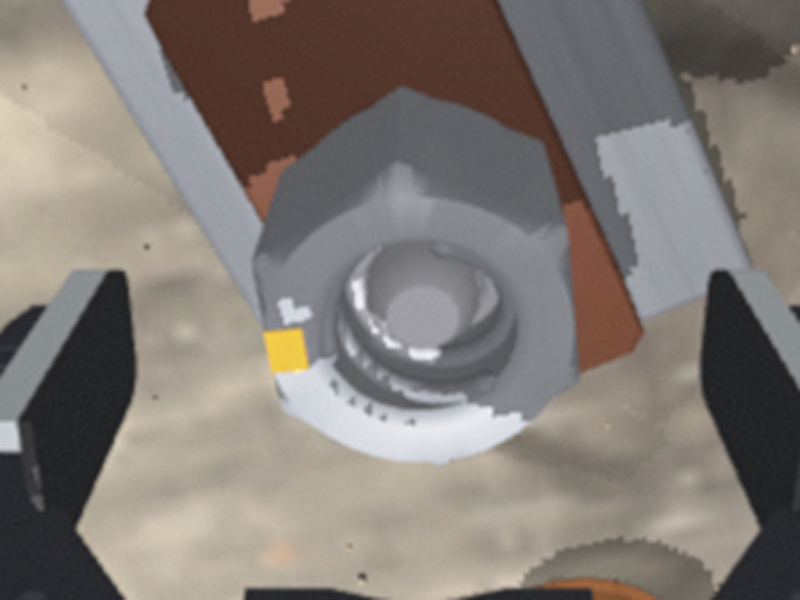

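The nut sits on the stud with its mark at (286,351). I estimate its height from the apparent hexagon size. I've viewed 15 pictures.

```bash
python3 - <<'E'
from h import *
C=cam("wrist"); px=np.array([(258,262),(398,165),(560,235),(577,375),(440,460),(285,400)])*.35+[130,180]
for z in(.094,.099,.104):
    w=ray(C,px,z)[:,:2]*1000; o=w.mean(0); d=w-o
    m=(ray(C,[286*.35+130,351*.35+180],z)[0,:2]*1000-o)
    print(z,o,np.linalg.norm(d,axis=1).mean(),np.degrees(np.arctan2(d[:,1],d[:,0]))%60,np.degrees(np.arctan2(m[1],m[0])))
E
```

```text
0.094 [567.7627328 -58.948265 ] 24.773536994534194 [53.80513039 53.41317444 51.51345705 54.44707386 53.61690104 50.80276453] -88.71579989281354
0.099 [564.62417014 -58.21683304] 23.78066353814656 [53.80513039 53.41317444 51.51345705 54.44707386 53.61690104 50.80276453] -88.7157998928129
0.104 [561.48560749 -57.48540107] 22.787790081758946 [53.80513039 53.41317444 51.51345705 54.44707386 53.61690104 50.80276453] -88.7157998928129
```

The nut has dropped to about 58 mm. I rotate the open gripper to the next flats (143°), lower it and regrip softly.

Request:
{"method": "step_arm", "body": {"series": [[0,0,0,0,-0.7,8,100],[0,0,0,0,0,8,100],[0,0,0,0,0,8,100],[0,0,0,0,0,8,100],[0,0,0,0,0,8,100],[0,0,-0.2,0,0,8,100],[0,0,-0.3,0,0,8,100],[0,0,-0.5,0,0,8,100],[0,0,0,0,0,2.6,100],[0,0,0,0,0,0,100],[0,0,0,0,0,0,60],[0,0,0,0,0,0,35],[0,0,0,0,0,0,20],[0,0,0,0,0,0,20],[0,0,0,0,0,0,20],[0,0,0,0,0,0,20]], "squeeze": 40}}

```text
time_s: 35.9
tcp_pos: [0.5692, -0.0598, 0.0676]
ee_rot: [0.011, -0.447, 0.894, 0.007]
ft_force: [0.6, 2.8, 3.2]
finger_gap: 0.0452
```

```bash
python3 - <<'E'
from h import *
p=pose();print(p); s=robot.state();print(np.round(s["qpos"],2),np.round(s["wrist_torque"],2)); print(np.degrees(np.arctan2(p[2][1],p[2][0])))
E
```

```text
(35.9, array([569.2, -59.8,  67.6]), array([-0.8  ,  0.6  ,  0.004]), array([ 0.012,  0.023, -1.   ]), array([0.6, 2.8, 3.2]), 45.2)
[ 0.74  0.95 -1.13  1.83  0.99  1.04  1.7 ] [ 0.41 -0.06 -0.08]
143.13010235415598
```

Request:
{"method": "step_arm", "body": {"series": [[0,0,-0.06,0,0,-8,20],[0,0,-0.06,0,0,-8,20],[0,0,-0.06,0,0,-8,20],[0,0,-0.06,0,0,-8,20],[0,0,-0.06,0,0,-8,20],[0,0,0,0,0,0,20],[0,0,0,0,0,0,20]]}}

```text
time_s: 36.6
tcp_pos: [0.5691, -0.0598, 0.0645]
ee_rot: [0.012, -0.116, 0.993, 0.003]
ft_force: [-2.1, 2.1, 4.4]
finger_gap: 0.0449
```

```bash
cat > q.py <<'E'
from h import *
p=pose();print(p); s=robot.state();print(np.round(s["qpos"],2),np.round(s["wrist_torque"],2)); print(np.degrees(np.arctan2(p[2][1],p[2][0])))
E
python3 q.py
```

```text
(36.6, array([569.1, -59.8,  64.5]), array([-0.231,  0.973,  0.004]), array([ 0.024,  0.01 , -1.   ]), array([-2.1,  2.1,  4.4]), 44.9)
[ 0.67  0.88 -1.    1.85  0.92  0.93  1.04] [ 0.4   0.42 -0.06]
103.35534096290743
```

Request:
{"method": "step_arm", "body": {"series": [[0,0,-0.06,0,0,-8,20],[0,0,-0.06,0,0,-8,20],[0,0,-0.06,0,0,-8,20],[0,0,-0.06,0,0,-8,20],[0,0,-0.06,0,0,-8,20],[0,0,-0.06,0,0,-8,20],[0,0,-0.06,0,0,-8,20],[0,0,-0.06,0,0,-8,20],[0,0,-0.06,0,0,-8,20],[0,0,-0.06,0,0,-8,20],[0,0,0,0,0,0,20],[0,0,0,0,0,0,20]]}}

```text
time_s: 37.8
tcp_pos: [0.5691, -0.0598, 0.0584]
ee_rot: [0.012, 0.549, 0.836, -0.005]
ft_force: [-2.6, 1.7, 5.8]
finger_gap: 0.0451
```

```bash
python3 q.py
```

```text
(37.8, array([569.1, -59.8,  58.4]), array([0.917, 0.398, 0.004]), array([ 0.014, -0.022, -1.   ]), array([-2.6,  1.7,  5.8]), 45.1)
[ 0.47  0.77 -0.7   1.85  0.72  0.78 -0.21] [ 0.34  0.34 -0.11]
23.462000227914416
```

Request:
{"method": "step_arm", "body": {"series": [[0,0,-0.06,0,0,-8,20],[0,0,-0.06,0,0,-8,20],[0,0,-0.06,0,0,-8,20],[0,0,-0.06,0,0,-8,20],[0,0,-0.06,0,0,-8,20],[0,0,-0.06,0,0,-8,20],[0,0,0,0,0,0,20],[0,0,0,0,0,0,20]]}}

```text
time_s: 38.6
tcp_pos: [0.5691, -0.0599, 0.0548]
ee_rot: [0.008, 0.841, 0.54, -0.01]
ft_force: [-1.0, 2.0, 7.7]
finger_gap: 0.0453
```

```bash
python3 q.py
```

```text
(38.6, array([569.1, -59.9,  54.8]), array([ 0.909, -0.416,  0.004]), array([-0.007, -0.024, -1.   ]), array([-1. ,  2. ,  7.7]), 45.3)
[ 0.34  0.73 -0.5   1.84  0.54  0.72 -0.91] [ 0.22  0.41 -0.04]
-24.591000501525993
```

Request:
{"method": "step_arm", "body": {"series": [[0,0,-0.06,0,0,-8,20],[0,0,-0.05,0,0,-6,20],[0,0,0,0,0,0,20]]}}

```text
time_s: 38.9
tcp_pos: [0.569, -0.0601, 0.0537]
ee_rot: [0.007, 0.902, 0.432, -0.011]
ft_force: [-2.6, 1.6, 7.6]
finger_gap: 0.0451
```

```bash
python3 q.py
```

```text
(38.9, array([569. , -60.1,  53.7]), array([ 0.779, -0.627,  0.004]), array([-0.013, -0.022, -1.   ]), array([-2.6,  1.6,  7.6]), 45.1)
[ 0.3   0.72 -0.44  1.84  0.48  0.7  -1.11] [ 0.17  0.51 -0.1 ]
-38.829824904970394
```

Request:
{"method": "step_arm", "body": {"series": [[0,0,-0.05,0,0,-7,20],[0,0,0,0,0,0,20],[0,0,0,0,0,0,20]]}}

```text
time_s: 39.2
tcp_pos: [0.5691, -0.0599, 0.0532]
ee_rot: [0.006, 0.926, 0.378, -0.011]
ft_force: [-1.6, 1.9, 7.0]
finger_gap: 0.0454
```

```bash
python3 q.py
```

```text
(39.2, array([569.1, -59.9,  53.2]), array([ 0.7  , -0.715,  0.003]), array([-0.016, -0.02 , -1.   ]), array([-1.6,  1.9,  7. ]), 45.4)
[ 0.28  0.72 -0.41  1.84  0.45  0.7  -1.2 ] [ 0.34  0.44 -0.16]
-45.60735300480953
```

Request:
{"method": "step_arm", "body": {"series": [[0,0,-0.05,0,0,-6,20],[0,0,0,0,0,0,20],[0,0,0,0,0,0,20]]}}

```text
time_s: 39.5
tcp_pos: [0.5691, -0.06, 0.0528]
ee_rot: [0.006, 0.944, 0.329, -0.011]
ft_force: [-2.0, 1.0, 9.1]
finger_gap: 0.0456
```

```bash
python3 q.py
```

```text
(39.5, array([569.1, -60. ,  52.8]), array([ 0.621, -0.784,  0.004]), array([-0.018, -0.019, -1.   ]), array([-2. ,  1. ,  9.1]), 45.6)
[ 0.26  0.72 -0.39  1.84  0.43  0.69 -1.28] [ 0.22  0.43 -0.17]
-51.61754266590862
```

Request:
{"method": "step_arm", "body": {"series": [[0,0,-0.04,0,0,-6,20],[0,0,0,0,0,0,20],[0,0,0,0,0,0,20]]}}

```text
time_s: 39.8
tcp_pos: [0.5692, -0.06, 0.0527]
ee_rot: [0.005, 0.96, 0.279, -0.012]
ft_force: [-3.7, -0.0, 15.6]
finger_gap: 0.0453
```

```bash
python3 q.py
```

```text
(39.8, array([569.2, -60. ,  52.7]), array([ 0.536, -0.844,  0.004]), array([-0.019, -0.017, -1.   ]), array([-3.7, -0. , 15.6]), 45.3)
[ 0.25  0.71 -0.36  1.84  0.4   0.69 -1.36] [ 0.28  0.81 -0.08]
-57.58155005035694
```

Request:
{"method": "step_arm", "body": {"series": [[0,0,0,0,0,-6,20],[0,0,0,0,0,0,20],[0,0,0,0,0,0,20]]}}

```text
time_s: 40.1
tcp_pos: [0.5693, -0.0599, 0.0527]
ee_rot: [0.005, 0.974, 0.228, -0.012]
ft_force: [-3.3, 0.4, 15.6]
finger_gap: 0.0453
```

```bash
python3 q.py
```

```text
(40.1, array([569.3, -59.9,  52.7]), array([ 0.445, -0.896,  0.004]), array([-0.021, -0.015, -1.   ]), array([-3.3,  0.4, 15.6]), 45.3)
[ 0.23  0.71 -0.34  1.84  0.37  0.68 -1.44] [ 0.37  0.65 -0.08]
-63.58862510933693
```

Request:
{"method": "step_arm", "body": {"series": [[0,0,0,0,0,-6,20],[0,0,0,0,0,0,20],[0,0,0,0,0,0,20]]}}

```text
time_s: 40.4
tcp_pos: [0.5693, -0.0599, 0.0527]
ee_rot: [0.004, 0.984, 0.177, -0.012]
ft_force: [-3.0, 0.3, 15.5]
finger_gap: 0.0454
```

```bash
python3 q.py
```

```text
(40.4, array([569.3, -59.9,  52.7]), array([ 0.349, -0.937,  0.004]), array([-0.022, -0.012, -1.   ]), array([-3. ,  0.3, 15.5]), 45.4)
[ 0.21  0.71 -0.31  1.84  0.34  0.67 -1.52] [ 0.45  0.59 -0.09]
-69.57138285203649
```

Request:
{"method": "step_arm", "body": {"series": [[0,0,0,0,0,-6,20],[0,0,0,0,0,-4,20],[0,0,0,0,0,0,20],[0,0,0,0,0,0,20]]}}

```text
time_s: 40.8
tcp_pos: [0.5693, -0.0598, 0.0527]
ee_rot: [0.003, 0.996, 0.091, -0.012]
ft_force: [-3.2, 2.4, 15.7]
finger_gap: 0.0454
```

```bash
python3 q.py
```

```text
(40.8, array([569.3, -59.8,  52.7]), array([ 0.181, -0.984,  0.004]), array([-0.024, -0.008, -1.   ]), array([-3.2,  2.4, 15.7]), 45.4)
[ 0.19  0.7  -0.27  1.84  0.3   0.67 -1.65] [ 0.61  0.6  -0.1 ]
-79.57734546117267
```

Request:
{"method": "step_arm", "body": {"series": [[0,0,0,0,0,-6,20],[0,0,0,0,0,0,20],[0,0,0,0,0,-6,20],[0,0,0,0,0,0,20],[0,0,0,0,0,0,20]]}}

```text
time_s: 41.3
tcp_pos: [0.5692, -0.0597, 0.0527]
ee_rot: [0.002, 1.0, -0.014, -0.013]
ft_force: [-3.5, 2.5, 15.0]
finger_gap: 0.0451
```

```bash
python3 q.py
```

```text
(41.3, array([569.2, -59.7,  52.7]), array([-0.028, -1.   ,  0.003]), array([-0.025, -0.003, -1.   ]), array([-3.5,  2.5, 15. ]), 45.1)
[ 0.15  0.7  -0.22  1.84  0.24  0.66 -1.81] [ 0.79  0.68 -0.14]
-91.60386277115494
```

Request:
{"method": "step_arm", "body": {"series": [[0,0,0,0,0,-6,20],[0,0,0,0,0,0,20],[0,0,0,0,0,-6,20],[0,0,0,0,0,-6,20],[0,0,0,0,0,0,20],[0,0,0,0,0,0,20]]}}

```text
time_s: 41.9
tcp_pos: [0.5689, -0.0595, 0.0526]
ee_rot: [-0.001, 0.985, -0.17, -0.013]
ft_force: [-5.7, 3.8, 16.0]
finger_gap: 0.0456
```

```bash
python3 q.py
```

```text
(41.9, array([568.9, -59.5,  52.6]), array([-0.336, -0.942,  0.003]), array([-0.026,  0.006, -1.   ]), array([-5.7,  3.8, 16. ]), 45.6)
[ 0.11  0.7  -0.14  1.84  0.15  0.64 -2.04] [ 1.22  0.75 -0.74]
-109.63070227580845
```

Torque is now rising (−0.74 N m), so the nut bears on the blank. I release, retreat and check.

Request:
{"method": "step_arm", "body": {"series": [[0,0,0,0,0,0,40],[0,0,0,0,0,0,80],[0,0,0,0,0,0,100],[0,0,0,0,0,0,100],[0,0,0,0,0,0,100],[0,0,2,0,0,0,100],[0,0,4,0,0,0,100],[0,0,4,0,0,0,100],[0,0,4,0,0,0,100],[0,0,3,0,0,0,100],[-1,0,3,0,0,0,100],[-2,0,0,0,0,4,100],[-2,0,0,0,0,8,100],[0,0,0,0,0,8,100],[0,0,0,0,0,0,100],[0,0,0,0,0,0,100]]}}

```text
time_s: 43.5
tcp_pos: [0.5192, -0.0601, 0.2522]
ee_rot: [0.002, 1.0, -0.001, -0.013]
ft_force: [-0.7, 0.0, -0.8]
finger_gap: 0.0855
```

```bash
python3 - <<'E'
from h import *
print(pose())
C=cam("wrist"); hsv=cv2.cvtColor(C[0],cv2.COLOR_RGB2HSV); im=C[0].astype(int)
brown=(im[...,0]>im[...,2]*1.5)&(hsv[...,0]<14)&(im[...,0]>40)
uv=proj(C,[[.5695,-.06,.044]])[0]; print(uv,rect(C,brown,uv,.044))
np.savez("last.npz",f=C[1],cx=C[2],cy=C[3],T=C[4]); save(C,"w11.png")
E
```

```text
(43.5, array([519.2, -60.1, 252.2]), array([-0.002, -1.   ,  0.004]), array([-0.025, -0.004, -1.   ]), array([-0.7,  0. , -0.8]), 85.5)
[274.84491664 121.61244773] (array([568.9, -61.3]), array([108.3,  58.8]), 11.4)
```

View pics/w11.png

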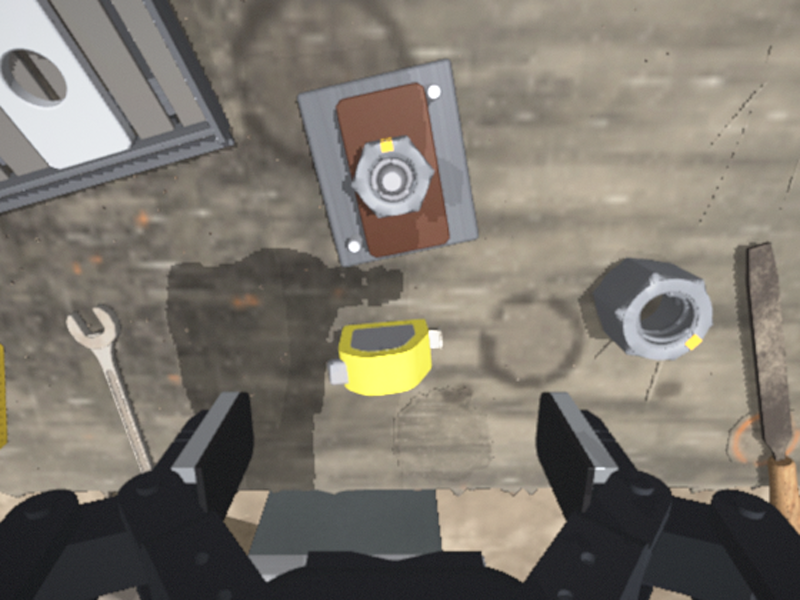

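```bash
python3 - <<'E'
from h import *
C=cam("wrist"); px=np.array([(367,145),(410,140),(434,174),(416,209),(373,214),(351,183)])*.7
for z in(.076,.080,.084,.09):
    w=ray(C,px,z)[:,:2]*1000; o=w.mean(0); print(z,o,np.linalg.norm(w-o,axis=1).mean())
print("stud tip",ray(C,np.array([392,181])*.7,.09)*1000)
C=cam("top"); hsv=cv2.cvtColor(C[0],cv2.COLOR_RGB2HSV); white=(hsv[...,1]<50)&(hsv[...,2]>150)
for y in(-80,80):
    t=np.radians(14.6); h=55*.906-12*.4226; P=[563+h*np.cos(t)-y*np.sin(t),221+h*np.sin(t)+y*np.cos(t),34+55*.4226+12*.906]
    uv=proj(C,np.array([P])/1000)[0]; r=rect(C,white,uv,P[2]/1000); print(np.round(P,1),r)
E
```

```text
0.076 [570.18252247 -59.40746629] 25.416162652503612
0.08 [570.62359087 -59.409396  ] 25.094956036998497
0.084 [571.06465926 -59.4113257 ] 24.773749421493335
0.09 [571.72626185 -59.41422026] 24.29193949823561
stud tip [[569.99268752 -59.51256223  90.        ]]
[626.5 154.9  68.1] (array([629.5, 155.4]), array([110.6,  60.7]), 16.4)
[586.1 309.7  68.1] (array([588.9, 309.2]), array([112.4,  59.9]), 20.0)
```

```bash
python3 - <<'E'
from h import *
C=cam("top"); t=np.radians(14.6); c,s=.9063,.4226
ux=np.array([c*np.cos(t),c*np.sin(t),s]);uy=np.array([-np.sin(t),np.cos(t),0]);n=np.array([-s*np.cos(t),-s*np.sin(t),c]);o=np.array([563,221,34])
for y in(-80,80):
    P=np.array([o+ux*(55+a)+uy*(y+b)+n*12 for a,b in[(-55,-30),(55,-30),(55,30),(-55,30)]])/1000
    w=ray(C,proj(C,P),P[:,2].mean())[:,:2]*1000; r=cv2.minAreaRect(w.astype(np.float32)); print(r)
E
```

```text
((627.3557739257812, 155.71981811523438), (110.61293029785156, 61.15961837768555), 15.7037353515625)
((587.0098876953125, 310.61004638671875), (114.31531524658203, 60.998409271240234), 18.904678344726562)
```

```bash
python3 -c "
from h import *
print(robot.sign_off(), robot.state()['time_s'])"
```

```text
the job is handed in; nothing more can be done
the job is handed in; nothing more can be done
```

The changeover is done and handed in, at about 44 s of the 210 s; the sign-off reports no verdict.

**What I did:**
- **Lugs:** lug_a came off the mandrel and went onto the rack, and so did the one loose bench lug. The third lug was not in the scene.
- **Blank:** it is on the mandrel's boss, between the stop pins.
- **Nut:** I set it on the stud about 30° before a thread start, turned it back 35°, and opened the gripper so it dropped to about 58 mm. After regripping I ran it forward about 250° until the torque rose to 0.74 N m.

**Last checks:**
- **Lugs:** both match the expected place on the deck within about 2 mm and 1°.
- **Blank:** centre is about 1–2 mm from the stud axis, and it lies along the mandrel at 11.4°, against a mandrel angle of about 11.5°.
- **Nut:** image size and arm height both fit its underside at about 44 mm, concentric with the stud within about 1 mm.
- **Bystanders:** I did not re-measure the tin and tape. The tape looks in place in the last picture, the tin was last seen before the nut work, and the arm never worked against either.

**What disagreed:**
- The nut needed about 250°, not the 200° I expected. Its downward motion stopped at about 200°, so I take the rest as thread backlash.
- I gave one wrong 60° turn row beside the loose lug. The controller limited it, I reversed it at once, and the lug was not touched.
- The arm reached joint limits 6 and 7 while tilting for lug_a, so I released it about 4° short of the deck's slope. It settled flat against the cleat.

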